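# Load the sample mixer, bolt the racks in and switch it on

### The arm

A 7-joint arm with a two-finger parallel gripper is mounted at the origin on the work surface. World frame = base frame: x ahead of the robot, y to its left, z up, the work surface at z = 0. Lengths are in m, angles in rad, forces in N, time in s.
With the tool pointing down it reaches from about 0.375 to 0.925 m from the base axis. Payload 3.1 kg.
Tool frame: the origin (TCP) lies where the fingers leave the gripper's body, on its centre line; the fingertips stand 73 mm ahead of it and the grasp point (between the pads) lies 54 mm ahead of it; z points along the fingers, y is the line along which they close (so a half turn about z gives the same grasp; the last joint's range is limited). The gripper opens to 85 mm and grips with 20 to 120 N. Pads are 22 mm wide; open, the fingers measure 114 mm over their backs; the gripper's body (76 mm by 85 mm) begins 54 mm behind the grasp point. The pads swing forward as they close: fully open they stand 13 mm farther back than shut.
Start: joints at [1.097, 0.383, 0.044, 1.598, -0.018, 1.161, -0.05], TCP at [0.239, -0.605, 0.304] pointing down, gripper open.
Joint ranges: [-2.61, 2.61], [-0.41, 2.15], [-1.48, 1.57], [0, 2.5], [-1.57, 4.71], [0.05, 1.97], [-2.85, 2.85]. Speed limits (rad/s): [2.79, 2.79, 3.14, 3.14, 3.14, 3.14, 3.14].

### API

Orientations are given as a unit quaternion [w, x, y, z].
In Python, from cell import robot, snapshot, calibration, trace gives the robot as it stands.
- The arm moves only by the shell command python3 -m crank 'ROWS' [FORCE]. ROWS is JSON, a list of rows, each a list of 3 entries, a list of its own where there are three numbers: the shift along the tool's x, y, z in mm, then the turn about the tool's z in degrees, then the finger opening in mm, from 0 to 85.4. In form: [[[dx, dy, dz], turn, hand], ...]. A call has exactly 5 rows; each row shifts and turns the commanded pose from where the row before left it, along the tool's axes as they then stand; what a row does not reach is not made up. A row lasts 1/10 s, in which the tool goes at most 50 mm and 8.59 degrees, less where a joint would pass 70% of its speed; a pose out of reach is approached as far as the arm can. A call with a gripper value outside its range is refused whole. The fingers move at their own pace and stop on an object; FORCE is the grip in N (left out, the last holds). Time passes only in rows, so rows that do not move let the fingers close, or fill a call up. It gives the time, the measured TCP pose, the force, the opening and the grip force at its end, in the units of the state.
- robot.state(): the state, without advancing time (a new reading comes with each control period).
- snapshot(name): name is "scene" or "top" or "wrist"; returns the picture (400x640x3 uint8, red, green, blue); there is no depth.
- calibration(name): a dict with "K" (3x3 intrinsics, pixels), "extrinsics" (4x4, takes a point from camera to world coordinates); the wrist camera has in their place "T_tool_cam" (4x4, takes a point from camera to tool coordinates, whose origin is the TCP and whose axes are the flange's). Camera axes: x right, y down, z forward; pixel columns grow to the right and rows downward; lengths in m; the calibration is good to about 2 mm. The wrist camera is an equidistant fisheye: a pixel r from the principal point sees the ray r / f radians off the axis. A picture is of the moment at which its call begins: read the wrist's pose just before it. calibration takes no time and is no camera call.
- robot.sign_off(): hands the job in; it is judged then, once.
Trained networks look in the newest picture that a camera, given by its name, has taken for a name from the list of things; names that differ only in an ending like _2 or _b are one class to them, and where a whole thing is asked for, a point or a joint stands for the part that bears it (a point fixed in the world has none). Each returns a list of dicts, best first, with "confidence" (0 to 1); they miss things now and then, are a little off and sometimes report something else, mostly with a low value. They report only what shows in the picture. A call takes as long as a camera call. They do not tell look-alikes from the thing itself.
- trace(camera, target): "region" (400x640 bool, what is visible of it) and "point" ([column, row] in pixels, amid what is visible of it).
The state is a dict: "t": time; "qpos": joint angles; "joint_velocities": joint speeds; "tau": joint torques, N m; "tool_pos": TCP position; "eef_rot": TCP orientation; "ft_force": force on the tool from outside, world axes, zero at the start; "ft_torque": the same for the moment, N m; "width": finger opening in m; "gripper_force": force on a finger pad.
Only numpy, scipy, OpenCV 4.12 (cv2) and the standard library are available. Lean on these libraries where they do the work, as an engineer would, in place of code of your own. Each camera call takes 0.05 s, during which the arm holds its last target. There are 200 camera calls.

### The job

Draw the mixer's bolt right back, set every sample rack that stands on the bench upright into a lane of its own on the mixer, low toe towards the far side under the path of the bolt, then slide the bolt fully home across the toes into its keeper. After that push the loose square-bored knob right down onto the square spindle and, with the knob, turn the spindle clockwise to its stop. Do not switch the mixer on before the bolt is home, leave the other things on the bench where they are, and put back anything that gets knocked out of place.

Things in the scene. Friction and masses are not known exactly. Their poses are not given: they have to be found in the camera images.
- mixer: the mixer, fixed: white housing, x from -85 to 85 mm, y from -175 to 155 mm, deck at height 40 mm; a 50 mm wide arm at its far side carries the bolt track on to y = 270 mm. Origin on the bench under the middle lane; x to the far side (away from the robot), y left, z up. Three lanes at y = -48, 0, 48 mm: pockets 106 long (x), 43 wide, between steel fences 5 mm thick, 12 mm high
- lane0 (a point): centre of lane 0's floor on the deck (y = -48 mm in the mixer frame), axes as the mixer's. A rack that is in the lane has its origin here, its x along this x, with 3 mm play in x and 2.5 mm in y. Lanes may be used in any order
- lane1 (a point): centre of lane 1's floor on the deck (y = 0 mm in the mixer frame), axes as the mixer's. A rack that is in the lane has its origin here, its x along this x, with 3 mm play in x and 2.5 mm in y. Lanes may be used in any order
- lane2 (a point): centre of lane 2's floor on the deck (y = 48 mm in the mixer frame), axes as the mixer's. A rack that is in the lane has its origin here, its x along this x, with 3 mm play in x and 2.5 mm in y. Lanes may be used in any order
- bolt (a joint): travel of the bolt in m: 0 drawn back (left stop), 0.16 home (stop). Slides to the mixer's -y, 3 N friction, stays where left; starts part home, over the lanes, and clears them all only below 0.005. Its 12 mm rod, axis 26 mm above the deck at x = 38 mm (mixer frame), passes 4 mm above the toes of racks set right and 10 mm off their blocks, into the keeper at y = -87 mm. A rack askew blocks it
- bolt_handle (a point): middle of the gripping height of the bolt's handle, an upright grey post 18 mm in diameter; its top is 15 mm above this point, and the post is free to 25 mm below it. At joint value q it stands at x = 38, y = 240 - 1000 q, z = 100 mm in the mixer frame; axes as the mixer's
- spindle (a joint): angle of the spindle in rad: starts between 0 and 0.3 (off), grows clockwise seen from above, stop at 1.2 (on). Friction 0.1 N m; stays where it is left
- spindle_foot (a point): foot of the spindle, on its axis at deck height (x = 0, y = -137 mm, z = 40 mm in the mixer frame). The spindle is an upright steel stub, 20 mm square for 26 mm, then a taper of 8 mm (34 mm high in all). The axes turn with it: x and y are square to its faces, z up. At joint value 0 they lie along the mixer's axes
- knob: loose grey knob, 0.14 kg: square hub 42 x 42 x 44 mm on a skirt 60 x 60 x 10 mm, square bore 22.4 mm wide, 38 deep, open below, parallel to the hub; on top a bar grip 64 long (x), 16 thick (y), from 44 to 78 mm height. Origin: centre of the underside, z up. Stands on the bench. Fits in any quarter turn; fully down its origin is at spindle_foot; 0.12 rad rotary play
- rack0: loose sample rack, 0.26 kg, may be absent. White block 72 long (x), 38 wide (y), 45 high, with a low toe (28 long, 38 wide, 16 high) at its +x end: 100 mm in all. Handle on the block: a rib 28 long (x), 12 thick (y), from 45 to 87 mm height, centred at x = -14 mm; four tube caps beside its ends (x -48..-32, 4..20) reach 67 mm. Origin: centre of the whole 100 x 38 underside, z up
- rack1: a sample rack just like rack0 (same shape and sizes); may be absent. Racks start upright on the bench, toe roughly away from the robot. Take the handle from above across its 12 mm, fingertips above the block's top
- rack2: a sample rack just like rack0 (same shape and sizes); may be absent
- wash_bottle: white plastic bottle, 70 mm diameter, 140 mm high, origin at the centre of its underside; to be left alone
- tin: open brass-coloured tin, 74 mm diameter, 100 mm high, origin at the centre of its underside; to be left alone
- dropper: small white dropper bottle, 32 mm diameter, 70 mm high, origin at the centre of its underside; to be left alone
Mind the look-alikes: they are no part of the job. There is more than one size of the knob; the one meant has the size given above.

How it is judged:
On the way, in this order (a step that is already met when the one before it is completed fails the run):
1. every rack present stands in a lane ((distance between rack0 and lane0 below 0.008 m or distance between rack0 and lane1 below 0.008 m or distance between rack0 and lane2 below 0.008 m) and angle between each of rack0, rack1, rack2's own z axis and vertical below 0.08 rad and (distance between rack1 and lane0 below 0.008 m or distance between rack1 and lane1 below 0.008 m or distance between rack1 and lane2 below 0.008 m) and (distance between rack2 and lane0 below 0.008 m or distance between rack2 and lane1 below 0.008 m or distance between rack2 and lane2 below 0.008 m)), for 0.2 s.
2. with the racks in, the bolt is fully home (all of step 1 and value of joint bolt above 0.153 m), for 0.2 s.
3. the knob is fully down on the spindle (value of joint bolt above 0.153 m and horizontal distance between knob and spindle_foot below 0.004 m and z of knob in the frame of spindle_foot between -0.004 and 0.004 m and angle between knob's own z axis and vertical below 0.08 rad), for 0.2 s.
4. the spindle is turned on, with the knob (all of step 3 and value of joint spindle above 1.08 rad), for 0.2 s.
At the end, for the whole second after the job is handed in: Every rack present stands upright in a lane (origin within 8 mm of the lane's), the bolt is home (over 153 of 160 mm), the knob is on the spindle (within 4 mm in plan and 4 mm of fully down, upright), and the spindle is turned past 1.08 of 1.2 rad (all of step 1 and all of step 4 and linear speed of knob below 0.02 m/s); the robot touches nothing.
It fails at once if the mixer is switched on before the bolt is home (value of joint spindle above 0.6 rad and value of joint bolt below 0.145 m).
It fails at once if the wash bottle is moved more than 30 mm (distance of wash_bottle from where it was at the start of the episode above 0.03 m).
It fails at once if the tin is moved more than 30 mm (distance of tin from where it was at the start of the episode above 0.03 m).
It fails at once if the dropper bottle is moved more than 30 mm (distance of dropper from where it was at the start of the episode above 0.03 m).
Of rack0, rack1, rack2 only 2 to 3 are there at a start; the rules pass over those that are not, and their reading is None.
At some moment in a run one of rack0, rack1, rack2, knob may be knocked a few centimetres aside while the robot is not near it.
It also fails if it takes over 208 s, if anything falls off the work surface, if the arm or the gripper's body presses on something with over 40 N, if the wrist force passes 120 N, or if a joint passes its speed limit or range.

## Working session

There is one attempt and no reset: what is moved stays moved. The work goes in short steps, Python scripts to look and compute and a shell command to move; the robot and the scene stay as the last step left them, time stands still between calls to the robot, and variables do not carry over. Pictures are saved under pics/ and viewed, at most 14 in all, crops included, and the job is handed in when it is done.

```bash
ls; mkdir -p pics
python3 - <<'E'
from cell import robot, snapshot, calibration
import cv2,numpy as np
np.set_printoptions(precision=4,suppress=True)
s=robot.state()
for k in s: print(k,s[k])
for n in ("scene","top","wrist"):
    c=calibration(n)
    for k in c: print(n,k,np.array(c[k]).tolist() if not isinstance(c[k],str) else c[k])
    cv2.imwrite(f"pics/a_{n}.png",snapshot(n)[:,:,::-1])
E
```

```text
pics
t 0.0
qpos [ 1.0972  0.3838  0.0438  1.5996 -0.0179  1.1612 -0.0499]
joint_velocities [ 0.001   0.      0.0025 -0.      0.0011  0.0005 -0.0014]
tau [ -0.     -43.346    1.0247 -24.9514   0.0104   0.0114  -0.    ]
tool_pos [ 0.2383 -0.6039  0.3025]
eef_rot [-0.0013  0.9824  0.1868 -0.0003]
ft_force [ 0.7619 -0.3739  0.6781]
ft_torque [-0.0088  0.0408  0.0619]
gripper_force 0.0
width 0.08525552559084021
scene K [[432.82716952584894, 0.0, 325.2968990196966], [0.0, 432.82716952584894, 198.06648509635218], [0.0, 0.0, 1.0]]
scene extrinsics [[-0.6558453408480587, 0.5464759625022959, -0.5207983403344165, 1.1444376384414214], [0.7547075705388356, 0.45927051204552893, -0.46849448207722366, 0.5106683624799977], [-0.016833652582316182, -0.7003103734578168, -0.713639971531942, 0.8919584448302629], [0.0, 0.0, 0.0, 1.0]]
top K [[381.7427013368081, 0.0, 315.10786614423205], [0.0, 381.7427013368081, 201.9003290414908], [0.0, 0.0, 1.0]]
top extrinsics [[0.00868658877517541, -0.9913684310824571, 0.13081734223167302, 0.44322565874457404], [-0.9999622646916286, -0.008597385119387851, 0.0012466602979997838, -0.02025116089521849], [-0.00011121259226036836, -0.13082323502427462, -0.9914057034380745, 1.024951540877394], [0.0, 0.0, 0.0, 1.0]]
wrist K [[309.70691628693146, 0.0, 320.67954409974095], [0.0, 309.70691628693146, 197.72888976312373], [0.0, 0.0, 1.0]]
wrist T_tool_cam [[9.732400155883159e-05, -0.9613852460675568, -0.27520610307851207, 0.07043655101443799], [0.9999999904697596, 6.661740817293388e-05, 0.00012092394358340012, -0.0006405719173542268], [-9.792097795690292e-05, -0.275206112224534, 0.9613852433887977, -0.06922012875057637], [0.0, 0.0, 0.0, 1.0]]
```

View pics/a_top.png

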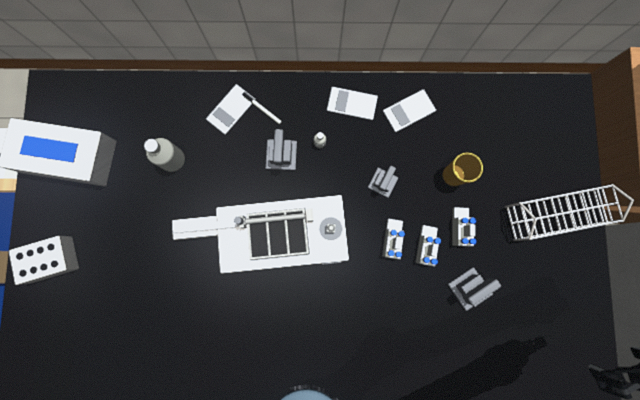

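View pics/a_scene.png

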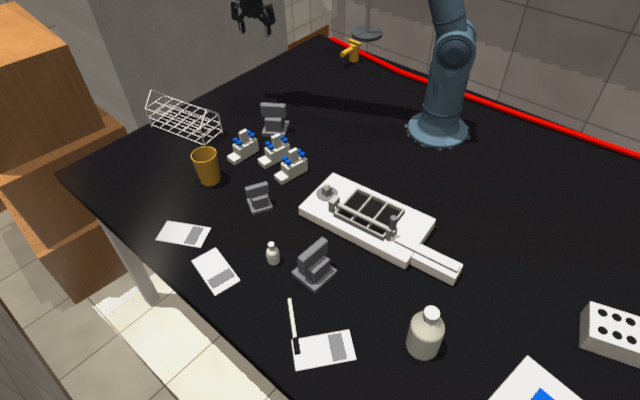

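```bash
cat > h.py <<'E'
import numpy as np, cv2
from scipy.spatial.transform import Rotation as R
from scipy.optimize import minimize
from cell import robot, snapshot, calibration, trace
np.set_printoptions(precision=4,suppress=True)
def box(x0,x1,y0,y1,z0,z1): return np.array([[x,y,z] for x in(x0,x1) for y in(y0,y1) for z in(z0,z1)])/1000.
def cyl(r,z0,z1): 
    a=np.linspace(0,2*np.pi,24,endpoint=False); return np.array([[r*np.cos(t),r*np.sin(t),z] for t in a for z in(z0,z1)])/1000.
RACK=[box(-50,22,-19,19,0,45),box(22,50,-19,19,0,16),box(-28,0,-6,6,45,87)]+[box(a,b,c,d,45,67) for a,b in((-48,-32),(4,20)) for c,d in((-18,-2),(2,18))]
KNOB=[box(-30,30,-30,30,0,10),box(-21,21,-21,21,0,44),box(-32,32,-8,8,44,78)]
MIX=[box(-85,85,-175,155,0,40),box(13,63,155,270,0,40)]
def pose():
    s=robot.state(); T=np.eye(4); q=s["eef_rot"]; T[:3,:3]=R.from_quat([q[1],q[2],q[3],q[0]]).as_matrix(); T[:3,3]=s["tool_pos"]; return T
class Cam:
    def __init__(s,n):
        c=calibration(n); s.n=n; s.K=np.array(c["K"]); s.fish=n=="wrist"
        s.T=pose()@np.array(c["T_tool_cam"]) if s.fish else np.array(c["extrinsics"])
    def shot(s): s.img=snapshot(s.n); return s.img
    def proj(s,P):
        p=(np.atleast_2d(P)-s.T[:3,3])@s.T[:3,:3]
        if s.fish:
            r=np.linalg.norm(p[:,:2],axis=1)+1e-12; th=np.arctan2(r,p[:,2]); d=p[:,:2]/r[:,None]*th[:,None]
        else: d=p[:,:2]/p[:,2:]
        return d*s.K[0,0]+s.K[:2,2]
    def at(s,uv,z):
        d=(np.asarray(uv,float)-s.K[:2,2])/s.K[0,0]
        if s.fish:
            t=np.linalg.norm(d)+1e-12; v=np.r_[d/t*np.sin(t),np.cos(t)]
        else: v=np.r_[d,1]
        v=s.T[:3,:3]@v; o=s.T[:3,3]; return o+v*(z-o[2])/v[2]
def place(P,x,y,yaw,z=0,sc=1): 
    c,s=np.cos(yaw),np.sin(yaw); return P*sc@np.array([[c,-s,0],[s,c,0],[0,0,1]]).T+[x,y,z]
UP=4
def sil(cam,boxes,x,y,yaw,z=0,sc=1):
    m=np.zeros((400*UP,640*UP),np.uint8)
    for b in boxes:
        h=cv2.convexHull(((cam.proj(place(b,x,y,yaw,z,sc))+.5)*UP).astype(np.float32)); cv2.fillConvexPoly(m,np.round(h).astype(np.int32),1)
    return cv2.resize(m.astype(np.float32),(640,400),interpolation=cv2.INTER_AREA)
def iou(cam,reg,boxes,*a):
    m=sil(cam,boxes,*a); return np.minimum(m,reg).sum()/np.maximum(m,reg).sum()
def fit(views,boxes,x,y,yaws,z=0,sc=None):
    "views: list of (cam, region); returns best (iou, x,y,yaw[,scale])"
    best=None
    for yaw in yaws:
        f=lambda p:-np.mean([iou(c,r,boxes,p[0],p[1],p[2],z,p[3] if sc else 1) for c,r in views])
        p0=[x,y,yaw]+([sc] if sc else []); d=[.012,.012,.12]+([.1] if sc else [])
        r=minimize(f,p0,method="Nelder-Mead",options=dict(initial_simplex=np.array([p0]+[np.array(p0)+np.eye(len(p0))[i]*d[i] for i in range(len(p0))]),xatol=2e-4,fatol=2e-4,maxiter=150))
        if best is None or -r.fun>best[0]: best=(-r.fun,*r.x)
    return np.array(best)
def tool_to(x,y,z,yaw):
    "TCP goal with tool down and closing line (tool y) at world angle yaw; gives shift in tool axes mm and turn deg (turn mod 180)"
    T=pose(); d=T[:3,:3].T@(np.array([x,y,z])-T[:3,3])*1000
    ty=np.arctan2(T[1,1],T[0,1]); t=np.degrees(yaw-ty); t=(t+90)%180-90
    return d.round(1), -round(t,1), T[:3,3].round(4), round(np.degrees(ty),1)
E
python3 - <<'E'
from h import *
C={n:Cam(n) for n in("top","scene")}
for c in C.values(): c.shot()
D={}
for n in C:
    for t in("rack0","knob","mixer"):
        D[n,t]=[d for d in trace(n,t) if d["confidence"]>.3]
        print(n,t,[(round(d["confidence"],2),np.round(d["point"]).tolist(),int(d["region"].sum())) for d in D[n,t]])
for t,B,z in(("rack0",RACK,.04),("knob",KNOB,.04)):
    for d in D["top",t]:
        g=C["top"].at(d["point"],z)
        # match in scene
        u=C["scene"].proj(g)[0]; m=min(D["scene",t],key=lambda e:np.hypot(*(np.array(e["point"])-u)),default=None)
        v=[(C["top"],d["region"])]; ok=m is not None and np.hypot(*(np.array(m["point"])-u))<18
        if ok: v.append((C["scene"],m["region"]))
        print(t,np.round(d["point"]),ok,fit(v,B,g[0],g[1],[0] if t=="rack0" else [0,.8,1.57,2.4],0,1 if t=="knob" else None))
E
```

```text
top rack0 [(0.94, [463.0, 226.0], 798), (0.65, [430.0, 248.0], 752), (0.5, [320.0, 138.0], 167)]
top knob [(0.98, [473.0, 286.0], 1204), (0.74, [382.0, 177.0], 536), (0.64, [280.0, 153.0], 890)]
top mixer [(0.91, [274.0, 232.0], 9338)]
scene rack0 [(0.9, [291.0, 168.0], 702), (0.73, [278.0, 150.0], 603), (0.59, [243.0, 147.0], 638)]
scene knob [(0.83, [274.0, 117.0], 837), (0.71, [264.0, 201.0], 723), (0.65, [315.0, 265.0], 1424)]
scene mixer [(0.31, [381.0, 223.0], 8022)]
rack0 [463. 226.] True [ 0.9059  0.5169 -0.4065 -0.0217]
rack0 [430. 248.] True [ 0.8782  0.466  -0.3143 -0.2062]
rack0 [320. 138.] False [ 0.3114  0.748  -0.0282 -0.0078]
knob [473. 286.] True [ 0.9349  0.3548 -0.4224  2.1186  1.2869]
knob [382. 177.] True [ 0.9253  0.634  -0.2007 -0.4882  0.981 ]
knob [280. 153.] True [0.9384 0.7086 0.074  3.1106 1.2669]
```

```bash
cat >> h.py <<'E'
def goto(x,y,z,yaw):
    "turn first (deg about tool z), then shift in the turned axes (mm)"
    d,t,p,ty=tool_to(x,y,z,yaw); a=np.radians(t); c,s=np.cos(a),np.sin(a)
    return dict(turn=t,shift=(np.array([[c,s,0],[-s,c,0],[0,0,1]])@d).round(1).tolist(),tcp=p.tolist(),ty=ty)
E
python3 - <<'E'
from h import *
C={n:Cam(n) for n in("top","scene")}
for c in C.values(): c.shot()
m={n:trace(n,"mixer")[0]["region"] for n in C}
for n in C: print(n,fit([(C[n],m[n])],MIX,.48,.09,[.1]))
b=fit([(C[n],m[n]) for n in C],MIX,.48,.09,[.1]); print("mix",b)
r=[d for d in trace("scene","rack0") if d["confidence"]>.3]
for d in r:
    g=C["scene"].at(d["point"],.03); print("rack",d["point"],g,fit([(C["scene"],d["region"])],RACK,g[0],g[1],[0,.2]))
for d in trace("top","rack0"): print(d["confidence"],d["point"])
for n in C:
  for d in trace(n,"bolt_handle")[:2]: print(n,"bolt",d["confidence"],d["point"],d["region"].sum())
_,x,y,w=b
v=C["top"].img.copy(); v=cv2.resize(v,None,fx=3,fy=3,interpolation=cv2.INTER_CUBIC)
for q in (0,.04,.08,.12,.16):
    p=C["top"].proj(place(np.array([[.038,.24-q,.1]]),x,y,w))[0]; print(q,p)
    cv2.circle(v,tuple(np.round(p*3+1).astype(int)),2,(255,0,0),-1)
for bx in MIX:
    for p in C["top"].proj(place(bx,x,y,w)): cv2.circle(v,tuple(np.round(p*3+1).astype(int)),2,(0,255,0),-1)
for yy in(-48,0,48):
    for q in C["top"].proj(place(np.array([[sx*53,yy+sy*21.5,40] for sx in(-1,1) for sy in (-1,1)])/1000.,x,y,w)): cv2.circle(v,tuple(np.round(q*3+1).astype(int)),1,(255,0,255),-1)
cv2.imwrite("pics/b.png",v[540:870,480:1280,::-1])
E
```

```text
top [0.9759 0.4915 0.0768 0.1061]
scene [0.9297 0.4882 0.0783 0.0972]
mix [0.9512 0.4909 0.0771 0.1094]
rack [275.9, 149.7] [ 0.4545 -0.3139  0.03  ] [ 0.915   0.4676 -0.3116 -0.1464]
rack [242.5, 150.2] [ 0.5238 -0.3931  0.03  ] [ 0.9305  0.5182 -0.4042 -0.0355]
0.95 [392.3, 238.3]
0.84 [461.2, 225.3]
0.71 [428.7, 246.2]
top bolt 0.63 [262.3, 218.2] 307
top bolt 0.56 [270.6, 233.9] 9473
scene bolt 0.58 [379.0, 223.0] 409
0 [175.0519 226.4106]
0.04 [191.5427 224.7518]
0.08 [208.0149 223.0949]
0.12 [224.4685 221.4399]
0.16 [240.9037 219.7867]
```

View pics/b.png

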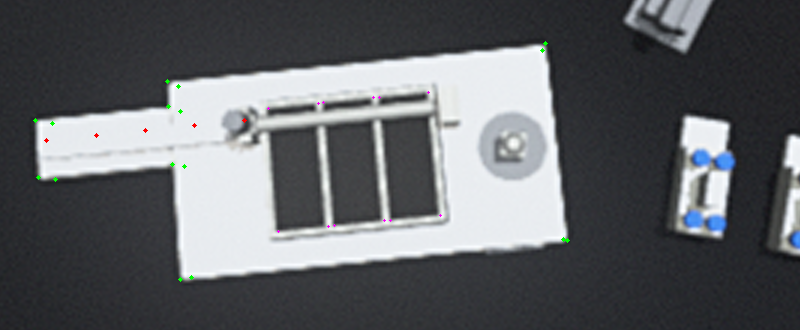

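```bash
cat >> h.py <<'E'
M=(.4909,.0771,.1080)
def mx(x,y): 
    "mixer frame mm -> world m"
    return place(np.array([[x/1000,y/1000,0]]),*M)[0][:2]
def gomx(x,y,z): 
    p=mx(x,y); return goto(p[0],p[1],z,M[2]-np.pi/2)
E
python3 -c "
from h import *
print(gomx(-30,0,.33))"
```

```text
{'turn': np.float64(15.3), 'shift': [294.8, -650.4, -26.1], 'tcp': [0.2386, -0.6047, 0.3039], 'ty': np.float64(-68.5)}
```

```bash
python3 -m crank '[[[0,0,-5],7.7,85],[[0,0,-5],7.6,85],[[20,-43,-4],0,85],[[20,-43,-4],0,85],[[20,-43,-4],0,85]]' 40
python3 -m crank '[[[20,-43,-4],0,85],[[20,-43,0],0,85],[[20,-43,0],0,85],[[20,-43,0],0,85],[[20,-43,0],0,85]]'
python3 -m crank '[[[20,-43,0],0,85],[[20,-43,0],0,85],[[20,-43,0],0,85],[[20,-43,0],0,85],[[20,-43,0],0,85]]'
python3 -m crank '[[[15,-43,0],0,85],[[0,-8,0],0,85],[[0,0,0],0,85],[[0,0,0],0,85],[[0,0,0],0,85]]'
python3 - <<'E'
from h import *
print(gomx(-30,0,.33))
c=Cam("wrist"); cv2.imwrite("pics/c.png",c.shot()[:,:,::-1])
E
```

```text
t: 1.45
tool_pos: [0.2845, -0.4686, 0.3259]
eef_rot: [0.0, 0.999, 0.054, 0.0]
ft_force: [0.5, -0.2, 0.3]
width: 0.085
gripper_force: 0.0
t: 1.95
tool_pos: [0.3606, -0.2434, 0.3303]
eef_rot: [0.0, 0.999, 0.054, 0.0]
ft_force: [1.7, 0.2, -0.1]
width: 0.0853
gripper_force: 0.0
t: 2.45
tool_pos: [0.4366, -0.0189, 0.3304]
eef_rot: [0.0, 0.999, 0.054, 0.001]
ft_force: [1.0, -0.5, -0.7]
width: 0.0849
gripper_force: 0.0
t: 2.95
tool_pos: [0.4455, 0.0294, 0.3297]
eef_rot: [0.0, 0.999, 0.053, -0.0]
ft_force: [-0.1, 0.3, 0.5]
width: 0.085
gripper_force: 0.0
{'turn': np.float64(-0.2), 'shift': [20.3, -42.5, -0.3], 'tcp': [0.4455, 0.0294, 0.3297], 'ty': np.float64(-84.0)}
```

View pics/c.png

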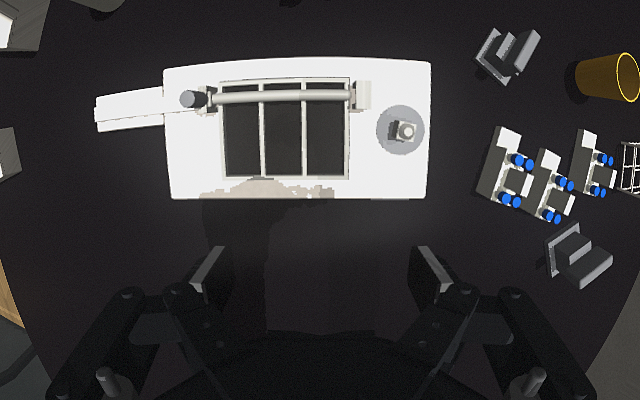

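```bash
cat >> h.py <<'E'
def dense(pts,n=20):
    pts=np.array(pts,float)/1000; q=np.roll(pts,-1,axis=0); return np.concatenate([a+(b-a)*np.linspace(0,1,n,endpoint=False)[:,None] for a,b in zip(pts,q)])
OUT=dense([(-85,-175,40),(85,-175,40),(85,155,40),(63,155,40),(63,270,40),(13,270,40),(13,155,40),(-85,155,40)])
def fitpoly(cam,reg,poly,p0):
    def f(p):
        m=np.zeros((1600,2560),np.uint8); cv2.fillPoly(m,[np.round((cam.proj(place(poly,*p))+.5)*4).astype(np.int32)],1)
        m=cv2.resize(m.astype(np.float32),(640,400),interpolation=cv2.INTER_AREA); return -np.minimum(m,reg).sum()/np.maximum(m,reg).sum()
    r=minimize(f,p0,method="Nelder-Mead",options=dict(initial_simplex=np.array([p0]+[np.array(p0)+np.eye(3)[i]*(.008,.008,.04)[i] for i in range(3)]),xatol=1e-4,fatol=1e-4)); return -r.fun,r.x
E
python3 - <<'E'
from h import *
c=Cam("wrist"); im=c.shot()
d=trace("wrist","mixer"); print([(e["confidence"],e["region"].sum()) for e in d])
m=d[0]["region"]; print(fitpoly(c,m,OUT,M))
# colour-based mask
g=cv2.cvtColor(im,cv2.COLOR_RGB2GRAY); k=(g>110).astype(np.uint8); n,l=cv2.connectedComponents(k); k=(l==l[150,150]).astype(np.uint8)
cs,_=cv2.findContours(k,cv2.RETR_EXTERNAL,cv2.CHAIN_APPROX_NONE); k[:]=0; cv2.drawContours(k,cs,-1,1,-1); print(k.sum()); s,p=fitpoly(c,k,OUT,M); print(s,p)
v=cv2.resize(im,None,fx=2,fy=2)
P=lambda X:np.round(c.proj(place(np.array(X)/1000.,*p))*2+.5).astype(int)
cv2.polylines(v,[P(OUT*1000)],True,(0,255,0),1)
for y in(-48,0,48): cv2.polylines(v,[P(dense([(sx*53,y+sy*21.5,52) for sx,sy in((-1,-1),(1,-1),(1,1),(-1,1))])*1000)],True,(255,0,255),1)
for q in(.14,.145,.15,.155,.16): cv2.circle(v,tuple(P([[38,240-1000*q,115]])[0]),2,(255,0,0),-1)
for q in(0,): cv2.circle(v,tuple(P([[0,-137,74]])[0]),2,(255,0,0),-1)
cv2.imwrite("pics/d.png",v[90:430,180:900,::-1])
for e in trace("wrist","bolt_handle")[:2]: print(e["confidence"],e["point"],e["region"].sum(),c.at(e["point"],.1))
print(robot.state()["qpos"])
E
```

```text
[(0.97, np.int64(38968))]
(np.float64(0.9754399061203003), array([0.4909, 0.0796, 0.1085]))
254730
0.1609407514333725 [0.5266 0.0273 0.2335]
0.71 [259.1, 94.8] 2002 [0.5263 0.0982 0.1   ]
[ 0.3919 -0.0104 -0.5423  2.0096 -0.0057  1.141  -1.6125]
```

View pics/d.png

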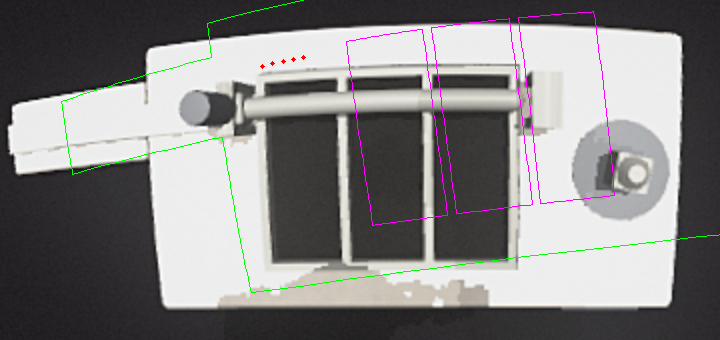

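```bash
sed -i 's/^M=.*/M=(.4906,.0785,.1083)/' h.py
python3 - <<'E'
from h import *
c=Cam("wrist")
for uv,z in(((187,99),.115),((406,130.5),.074)):
    p=c.at(uv,z); d=place(np.array([p-[M[0],M[1],0]]),0,0,-M[2])[0]; print(p,d)
print(gomx(38,240-155,.24), gomx(38,240-155,.154))
E
```

```text
[0.519 0.168 0.115] [0.0379 0.0859 0.115 ]
[ 0.5069 -0.0542  0.074 ] [ 0.0019 -0.1336  0.074 ]
{'turn': np.float64(-0.1), 'shift': [87.9, -128.0, 89.8], 'tcp': [0.4456, 0.0304, 0.3298], 'ty': np.float64(-83.9)} {'turn': np.float64(-0.1), 'shift': [87.9, -128.0, 175.8], 'tcp': [0.4456, 0.0304, 0.3298], 'ty': np.float64(-83.9)}
```

```bash
python3 -m crank '[[[22,-32,0],0,60],[[22,-32,0],0,60],[[22,-32,0],0,60],[[22,-32,20],0,60],[[0,0,40],0,60]]' 40
python3 -m crank '[[[0,0,30],0,60],[[0,0,0],0,60],[[0,0,0],0,60],[[0,0,0],0,60],[[0,0,0],0,60]]'
python3 - <<'E'
from h import *
print(gomx(38,240-154,.154))
c=Cam("wrist"); cv2.imwrite("pics/e.png",c.shot()[:,:,::-1])
E
```

```text
t: 3.65
tool_pos: [0.5233, 0.1754, 0.2735]
eef_rot: [-0.004, 0.998, 0.057, 0.006]
ft_force: [1.3, -0.4, -0.3]
width: 0.0598
gripper_force: 0.0
t: 4.15
tool_pos: [0.5207, 0.1686, 0.2422]
eef_rot: [-0.0, 0.999, 0.054, 0.002]
ft_force: [0.5, -0.2, -0.5]
width: 0.06
gripper_force: 0.0
{'turn': np.float64(-0.0), 'shift': [-2.0, 0.3, 88.2], 'tcp': [0.5207, 0.1686, 0.2422], 'ty': np.float64(-83.8)}
```

View pics/e.png

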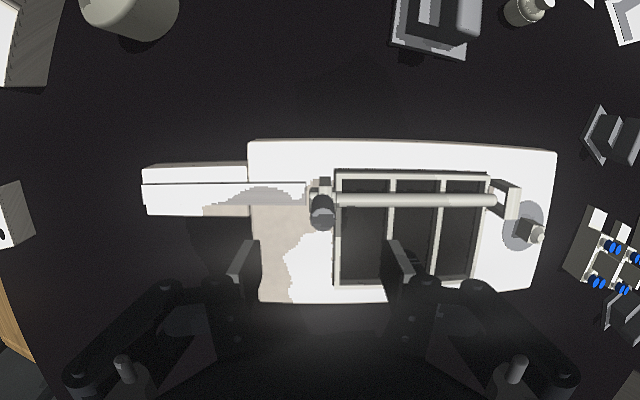

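```bash
python3 -m crank '[[[-2,0,30],0,50],[[0,0,30],0,50],[[0,0,28],0,50],[[0,0,0],0,50],[[0,0,0],0,0]]' 60
python3 -m crank '[[[0,0,0],0,0],[[0,0,0],0,0],[[0,0,0],0,0],[[0,0,0],0,0],[[0,0,0],0,0]]'
python3 -m crank '[[[0,-20,0],0,0],[[0,-30,0],0,0],[[0,-30,0],0,0],[[0,-30,0],0,0],[[0,-25,0],0,0]]'
python3 -m crank '[[[0,-10,0],0,0],[[0,-5,0],0,0],[[0,0,0],0,0],[[0,0,0],0,0],[[0,0,0],0,0]]'
python3 -c "
from h import *
print(gomx(38,240,.154))"
```

```text
t: 4.7
tool_pos: [0.5177, 0.1683, 0.1527]
eef_rot: [-0.0, 0.999, 0.054, 0.0]
ft_force: [-0.3, -0.5, 0.3]
width: 0.0369
gripper_force: 0.0
t: 5.2
tool_pos: [0.5189, 0.1686, 0.1543]
eef_rot: [-0.0, 0.999, 0.054, 0.002]
ft_force: [-1.2, -0.6, 7.0]
width: 0.0164
gripper_force: 58.4
t: 5.7
tool_pos: [0.5044, 0.3023, 0.1543]
eef_rot: [0.001, 0.999, 0.054, 0.002]
ft_force: [0.3, -5.8, 8.8]
width: 0.0163
gripper_force: 59.0
t: 6.2
tool_pos: [0.5026, 0.3188, 0.1544]
eef_rot: [-0.002, 0.999, 0.054, 0.002]
ft_force: [1.1, 0.6, 6.0]
width: 0.0163
gripper_force: 60.4
{'turn': np.float64(0.0), 'shift': [0.1, -2.4, 0.4], 'tcp': [0.5026, 0.3188, 0.1544], 'ty': np.float64(-83.8)}
```

```bash
python3 -m crank '[[[0,-2,0],0,0],[[0,0,0],0,0],[[0,0,0],0,0],[[0,0,0],0,0],[[0,0,0],0,0]]'
python3 -m crank '[[[0,-2,0],0,0],[[0,0,0],0,0],[[0,0,0],0,0],[[0,0,0],0,0],[[0,0,0],0,0]]'
python3 -m crank '[[[0,-3,0],0,0],[[0,0,0],0,0],[[0,0,0],0,0],[[0,0,0],0,0],[[0,0,0],0,0]]'
python3 -c "
from h import *
print(gomx(38,240,.154))"
```

```text
t: 6.7
tool_pos: [0.5026, 0.3194, 0.1543]
eef_rot: [-0.0, 0.999, 0.054, 0.002]
ft_force: [-0.3, -2.6, 7.9]
width: 0.0167
gripper_force: 60.6
t: 7.2
tool_pos: [0.5025, 0.3204, 0.1543]
eef_rot: [0.001, 0.999, 0.054, 0.002]
ft_force: [-0.6, -4.1, 8.6]
width: 0.0163
gripper_force: 60.7
t: 7.7
tool_pos: [0.5026, 0.3207, 0.1543]
eef_rot: [0.003, 0.999, 0.053, 0.001]
ft_force: [-0.9, -7.9, 12.6]
width: 0.0163
gripper_force: 61.3
{'turn': np.float64(-0.2), 'shift': [-0.1, -0.5, 0.3], 'tcp': [0.5026, 0.3207, 0.1543], 'ty': np.float64(-84.0)}
```

```bash
python3 -m crank '[[[0,-4,0],0,0],[[0,0,0],0,0],[[0,0,0],0,0],[[0,0,0],0,0],[[0,0,0],0,0]]'
python3 -m crank '[[[0,-4,0],0,0],[[0,0,0],0,0],[[0,0,0],0,0],[[0,0,0],0,0],[[0,0,0],0,0]]'
python3 -c "
from h import *
print(gomx(38,240,.154))"
```

```text
t: 8.2
tool_pos: [0.5026, 0.3212, 0.1542]
eef_rot: [0.006, 0.999, 0.052, 0.0]
ft_force: [-2.2, -14.1, 18.2]
width: 0.0163
gripper_force: 62.5
t: 8.7
tool_pos: [0.5027, 0.3216, 0.1542]
eef_rot: [0.01, 0.999, 0.05, -0.001]
ft_force: [-3.8, -21.3, 22.5]
width: 0.0164
gripper_force: 64.1
{'turn': np.float64(-0.4), 'shift': [-0.3, 0.3, 0.2], 'tcp': [0.5027, 0.3216, 0.1542], 'ty': np.float64(-84.2)}
```

```bash
python3 -m crank '[[[0,10,0],0,0],[[0,0,0],0,50],[[0,0,0],0,60],[[0,0,0],0,60],[[0,0,-30],0,60]]'
python3 -m crank '[[[0,0,-45],0,60],[[0,0,-45],0,60],[[0,0,-45],0,60],[[-10,45,-10],0,60],[[-10,45,0],0,60]]'
python3 -m crank '[[[-10,46,0],0,60],[[-10,46,0],0,60],[[-10,46,0],0,60],[[-10,46,0],0,60],[[-10,46,0],0,60]]'
python3 -m crank '[[[-10,46,0],0,60],[[-10,46,0],0,60],[[-10,46,0],0,60],[[-10,46,0],0,60],[[-10,46,0],0,60]]'
python3 -m crank '[[[-10,46,0],0,60],[[-10,46,0],0,60],[[0,0,0],0,60],[[0,0,0],0,60],[[0,0,0],0,60]]'
cat > racks.py <<'E'
from h import *
c=Cam("wrist"); im=c.shot(); t=Cam("top"); t.shot()
print(c.T[:3,3],pose()[:3,3])
dt=[d for d in trace("top","rack0") if d["confidence"]>.3]
for d in trace("wrist","rack0"):
    if d["confidence"]<.3: continue
    g=c.at(d["point"],.04); w=fit([(c,d["region"])],RACK,g[0],g[1],[0]); u=t.proj(g)[0]
    print("conf",d["confidence"],np.round(d["point"]),"wrist",w,end=" ")
    m=min(dt,key=lambda e:np.hypot(*(np.array(e["point"])-u)),default=None)
    if m and np.hypot(*(np.array(m["point"])-u))<15: print("top",fit([(t,m["region"])],RACK,w[1],w[2],[w[3]]))
    else: print()
E
python3 racks.py; python3 -c "
from h import *
cv2.imwrite('pics/f.png',Cam('wrist').shot()[:,:,::-1])"
```

```text
t: 9.2
tool_pos: [0.4973, 0.3207, 0.1775]
eef_rot: [0.002, 0.998, 0.055, -0.005]
ft_force: [-0.4, -0.5, -0.2]
width: 0.0599
gripper_force: 0.0
t: 9.7
tool_pos: [0.4907, 0.2336, 0.3302]
eef_rot: [-0.002, 0.998, 0.058, 0.003]
ft_force: [0.4, -0.4, -0.6]
width: 0.0601
gripper_force: 0.0
t: 10.2
tool_pos: [0.465, -0.0043, 0.3267]
eef_rot: [-0.0, 0.998, 0.055, 0.0]
ft_force: [0.7, -0.7, 0.7]
width: 0.06
gripper_force: 0.0
t: 10.7
tool_pos: [0.4408, -0.2384, 0.3266]
eef_rot: [-0.0, 0.998, 0.055, -0.0]
ft_force: [0.4, -0.5, 0.0]
width: 0.0602
gripper_force: 0.0
t: 11.2
tool_pos: [0.4319, -0.3291, 0.3263]
eef_rot: [-0.001, 0.998, 0.056, -0.0]
ft_force: [0.1, 1.3, -0.2]
width: 0.06
gripper_force: 0.0
[ 0.5017 -0.3206  0.3956] [ 0.432  -0.3288  0.3267]
conf 0.96 [285. 164.] wrist [ 0.9333  0.4382 -0.2833 -0.2313] top [ 0.9366  0.4377 -0.2843 -0.2331]
conf 0.84 [393. 112.] wrist [ 0.9474  0.5157 -0.4051 -0.0333] top [ 0.9083  0.5166 -0.4073 -0.0386]
conf 0.81 [237. 124.] wrist [ 0.9311  0.4837 -0.2237 -0.1488]
```

View pics/f.png

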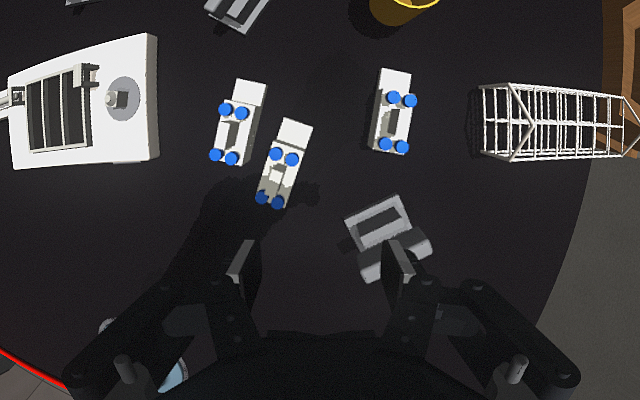

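```bash
cat >> h.py <<'E'
def gorack(x,y,yaw,z): return goto(x-.014*np.cos(yaw),y-.014*np.sin(yaw),z,yaw-np.pi/2)
E
python3 -c "
from h import *
print(gorack(.4837,-.2237,-.149,.126))"
```

```text
{'turn': np.float64(14.9), 'shift': [21.8, -112.5, 201.0], 'tcp': [0.4316, -0.3297, 0.327], 'ty': np.float64(-83.6)}
```

Turn and hover above rack A at z≈0.22, then measure once more.

```bash
python3 -m crank '[[[0,0,0],7.5,40],[[0,0,0],7.4,40],[[7,-38,20],0,40],[[7,-38,30],0,40],[[8,-36,50],0,40]]'
python3 -m crank '[[[0,0,0],0,40],[[0,0,0],0,40],[[0,0,0],0,40],[[0,0,0],0,40],[[0,0,0],0,40]]'
python3 racks.py; python3 -c "
from h import *
print(gorack(.4837,-.2237,-.149,.126))"
```

```text
t: 11.95
tool_pos: [0.4695, -0.2283, 0.2382]
eef_rot: [0.001, 0.997, -0.075, 0.003]
ft_force: [0.8, 0.7, -0.9]
width: 0.0401
gripper_force: 0.0
t: 12.45
tool_pos: [0.4674, -0.2321, 0.238]
eef_rot: [0.001, 0.997, -0.077, 0.001]
ft_force: [0.1, 0.8, 1.2]
width: 0.0402
gripper_force: 0.0
[ 0.5365 -0.2418  0.3074] [ 0.4672 -0.2315  0.2375]
conf 0.92 [307. 177.] wrist [ 0.9418  0.4825 -0.2233 -0.1541] top [ 0.6584  0.4841 -0.2251 -0.1546]
conf 0.82 [380. 205.] wrist [ 0.7495  0.4378 -0.2829 -0.2384] top [ 0.4495  0.4352 -0.2832 -0.154 ]
conf 0.66 [106. 196.] wrist [ 0.2116  0.5288 -0.0643 -0.046 ] 
conf 0.6 [490. 122.] wrist [ 0.9566  0.5159 -0.4045 -0.0437] 
{'turn': np.float64(-0.2), 'shift': [1.2, -9.7, 111.1], 'tcp': [0.4671, -0.231, 0.2371], 'ty': np.float64(-98.7)}
```

```bash
python3 -m crank '[[[0,-10,20],0,36],[[0,0,35],0,36],[[0,0,35],0,36],[[0,0,21],0,36],[[0,0,0],0,36]]' 50
python3 -m crank '[[[0,0,0],0,36],[[0,0,0],0,0],[[0,0,0],0,0],[[0,0,0],0,0],[[0,0,0],0,0]]'
python3 -c "
from h import *
print(gorack(.4828,-.2235,-.152,.126))"
python3 -m crank '[[[0,0,-10],0,0],[[0,0,-30],0,0],[[0,0,-40],0,0],[[0,0,-40],0,0],[[0,0,0],0,0]]'
```

```text
t: 13.15
tool_pos: [0.4659, -0.2196, 0.1225]
eef_rot: [-0.001, 0.997, -0.076, -0.004]
ft_force: [-0.9, 1.3, -0.0]
width: 0.0359
gripper_force: 0.0
t: 13.65
tool_pos: [0.4699, -0.2213, 0.1274]
eef_rot: [0.001, 0.997, -0.076, 0.002]
ft_force: [-0.0, -1.1, 7.0]
width: 0.0116
gripper_force: 54.9
{'turn': np.float64(0.0), 'shift': [-0.9, 0.2, 1.4], 'tcp': [0.4699, -0.2213, 0.1274], 'ty': np.float64(-98.7)}
t: 14.15
tool_pos: [0.4719, -0.2216, 0.2519]
eef_rot: [0.002, 0.997, -0.076, 0.006]
ft_force: [1.3, -0.6, -1.8]
width: 0.0114
gripper_force: 53.7
```

Run:
```python
from h import *
print(gomx(-13,48,.25))
c=Cam("wrist"); c.shot(); T=pose(); z=T[2,3]-.1274; yaw=np.arctan2(T[1,0],T[0,0])
for d in trace("wrist","rack0"):
    if d["confidence"]<.3: continue
    x,y=T[0,3]+.013*np.cos(yaw),T[1,3]+.013*np.sin(yaw)
    g=c.at(d["point"],z+.04)
    if np.hypot(g[0]-x,g[1]-y)<.06:
        f=fit([(c,d["region"])],RACK,x,y,[yaw],z); print(f, "in tool", T[:3,:3].T@(np.array([f[1],f[2],z])-T[:3,3]), f[3]-yaw)
```

```text
{'turn': np.float64(-14.9), 'shift': [38.2, -344.3, 0.2], 'tcp': [0.4719, -0.2216, 0.2519], 'ty': np.float64(-98.7)}
[ 0.7381  0.4857 -0.2231 -0.167 ] in tool [ 0.0148 -0.0006  0.1275] -0.01580324304173683
[ 0.3729  0.4586 -0.264   0.1057] in tool [-0.0059  0.044   0.1274] 0.2569018053955406
```

```bash
python3 -m crank '[[[0,0,0],-7.5,0],[[0,0,0],-7.4,0],[[5,-40,0],0,0],[[5,-43,0],0,0],[[5,-43,0],0,0]]'
python3 -m crank '[[[5,-43,0],0,0],[[5,-43,0],0,0],[[5,-43,0],0,0],[[4,-43,0],0,0],[[4,-43,0],0,0]]'
python3 -m crank '[[[0,0,0],0,0],[[0,0,0],0,0],[[0,0,0],0,0],[[0,0,0],0,0],[[0,0,0],0,0]]'
python3 -c "
from h import *
print(gomx(-13.5,48,.20))
cv2.imwrite('pics/g.png',Cam('wrist').shot()[:,:,::-1])"
```

```text
t: 14.75
tool_pos: [0.4675, -0.0924, 0.243]
eef_rot: [-0.001, 0.999, 0.054, -0.003]
ft_force: [0.2, 1.4, -2.0]
width: 0.0115
gripper_force: 53.6
t: 15.25
tool_pos: [0.4669, 0.1235, 0.2431]
eef_rot: [0.0, 0.999, 0.054, -0.003]
ft_force: [1.0, -0.1, -1.6]
width: 0.0112
gripper_force: 53.6
t: 15.75
tool_pos: [0.4692, 0.1208, 0.2451]
eef_rot: [0.0, 0.999, 0.053, -0.001]
ft_force: [1.1, -0.5, -2.3]
width: 0.0113
gripper_force: 53.5
{'turn': np.float64(-0.1), 'shift': [3.2, -3.6, 45.1], 'tcp': [0.4692, 0.1208, 0.2451], 'ty': np.float64(-83.9)}
```

```bash
python3 -m crank '[[[3,-4,15],0,0],[[0,0,15],0,0],[[0,0,12],0,0],[[0,0,0],0,0],[[0,0,0],0,0]]'
python3 -m crank '[[[0,0,0],0,0],[[0,0,0],0,0],[[0,0,0],0,0],[[0,0,0],0,0],[[0,0,0],0,0]]'
python3 -c "
from h import *
print(gomx(-13.5,48,.167))
cv2.imwrite('pics/g.png',Cam('wrist').shot()[:,:,::-1])"
```

```text
t: 16.3
tool_pos: [0.4716, 0.1269, 0.2031]
eef_rot: [-0.0, 0.999, 0.054, -0.001]
ft_force: [-0.8, -0.1, -1.7]
width: 0.0113
gripper_force: 53.5
t: 16.8
tool_pos: [0.4719, 0.1269, 0.2039]
eef_rot: [0.0, 0.999, 0.054, 0.0]
ft_force: [-0.2, 1.0, -2.1]
width: 0.0112
gripper_force: 53.5
{'turn': np.float64(0.0), 'shift': [-0.2, 2.1, 36.9], 'tcp': [0.4719, 0.1269, 0.2039], 'ty': np.float64(-83.8)}
```

View pics/g.png

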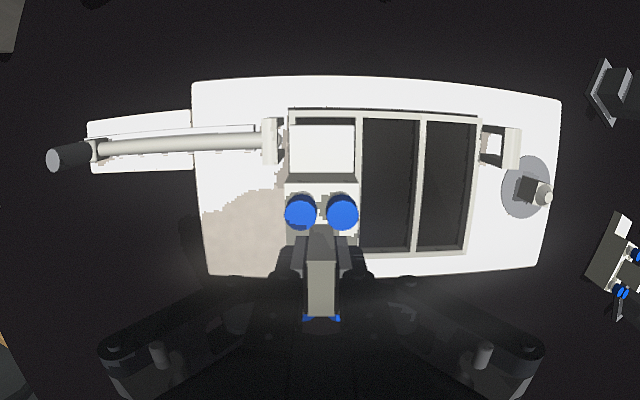

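```bash
python3 -m crank '[[[0,2,8],0,0],[[0,0,8],0,0],[[0,0,4],0,0],[[0,0,0],0,0],[[0,0,0],0,0]]'
python3 -m crank '[[[0,0,3],0,0],[[0,0,3],0,0],[[0,0,3],0,0],[[0,0,0],0,0],[[0,0,0],0,0]]'
python3 -c "
from h import *
print(gomx(-13.5,48,.1674))"
```

```text
t: 17.35
tool_pos: [0.4719, 0.1249, 0.1833]
eef_rot: [-0.0, 0.999, 0.054, -0.0]
ft_force: [-1.0, 1.2, -1.7]
width: 0.0112
gripper_force: 53.6
t: 17.85
tool_pos: [0.472, 0.1249, 0.1745]
eef_rot: [-0.0, 0.999, 0.054, -0.0]
ft_force: [-0.1, -0.4, -1.4]
width: 0.0113
gripper_force: 53.6
{'turn': np.float64(0.0), 'shift': [0.0, 0.1, 7.1], 'tcp': [0.472, 0.1249, 0.1745], 'ty': np.float64(-83.8)}
```

```bash
python3 -m crank '[[[0,0,3],0,0],[[0,0,3],0,0],[[0,0,0.5],0,0],[[0,0,0],0,0],[[0,0,0],0,0]]'
python3 -m crank '[[[0,0,0],0,34],[[0,0,0],0,34],[[0,0,0],0,34],[[0,0,-20],0,34],[[0,0,-40],0,34]]'
python3 -m crank '[[[0,0,-40],0,34],[[0,0,-20],0,34],[[0,0,0],0,34],[[0,0,0],0,34],[[0,0,0],0,34]]'
python3 - <<'E'
from h import *
c=Cam("wrist"); c.shot()
p=place(np.array([[0,48,40]])/1000,*M)[0]; print(p)
for d in trace("wrist","rack0"):
    g=c.at(d["point"],.08)
    if d["confidence"]>.3 and np.hypot(*(g-p)[:2])<.06: f=fit([(c,d["region"])],RACK,p[0],p[1],[M[2]],.04); print(d["confidence"],f,place(np.array([[f[1]-M[0],f[2]-M[1],0]]),0,0,-M[2]))
print(gorack(.438,-.284,-.235,.126))
E
```

```text
t: 18.35
tool_pos: [0.4721, 0.1249, 0.1682]
eef_rot: [-0.0, 0.999, 0.054, 0.0]
ft_force: [0.8, -0.8, -2.5]
width: 0.0116
gripper_force: 53.6
t: 18.85
tool_pos: [0.4697, 0.124, 0.226]
eef_rot: [0.0, 0.999, 0.054, -0.004]
ft_force: [0.8, -0.9, 0.7]
width: 0.0339
gripper_force: 0.0
t: 19.35
tool_pos: [0.4711, 0.1244, 0.2865]
eef_rot: [0.0, 0.999, 0.054, -0.002]
ft_force: [-0.8, -0.4, -0.1]
width: 0.0338
gripper_force: 0.0
[0.4854 0.1262 0.04  ]
0.89 [0.9435 0.4853 0.127  0.1135] [[-0.0001  0.0488  0.    ]]
{'turn': np.float64(19.7), 'shift': [49.6, 404.8, 160.7], 'tcp': [0.471, 0.1245, 0.2864], 'ty': np.float64(-83.8)}
```

```bash
python3 -m crank '[[[0,0,0],8.5,40],[[0,0,0],8.2,40],[[0,0,0],3,40],[[5,45,0],0,40],[[6,45,0],0,40]]'
python3 -m crank '[[[6,45,0],0,40],[[5,45,0],0,40],[[6,45,0],0,40],[[5,45,0],0,40],[[6,45,0],0,40]]'
python3 -m crank '[[[5,45,15],0,40],[[6,45,30],0,40],[[0,0,0],0,40],[[0,0,0],0,40],[[0,0,0],0,40]]'
python3 racks.py; python3 -c "
from h import *
print(gorack(.438,-.284,-.235,.126))"
```

```text
t: 19.95
tool_pos: [0.4611, 0.0354, 0.2871]
eef_rot: [-0.0, 0.993, -0.115, -0.001]
ft_force: [1.6, -0.8, -0.6]
width: 0.0403
gripper_force: 0.0
t: 20.45
tool_pos: [0.4355, -0.192, 0.2869]
eef_rot: [-0.0, 0.993, -0.117, -0.001]
ft_force: [1.7, -1.2, -0.1]
width: 0.0399
gripper_force: 0.0
t: 20.95
tool_pos: [0.4272, -0.2755, 0.2451]
eef_rot: [-0.001, 0.993, -0.116, -0.0]
ft_force: [-0.1, -1.0, 0.5]
width: 0.04
gripper_force: 0.0
[ 0.4955 -0.2909  0.3143] [ 0.4278 -0.2752  0.246 ]
conf 0.96 [435.  72.] wrist [ 0.9536  0.5154 -0.4047 -0.0447] top [ 0.7703  0.518  -0.4074 -0.0011]
conf 0.95 [329. 180.] wrist [ 0.9407  0.4369 -0.2831 -0.2378] top [ 0.6548  0.4378 -0.2836 -0.236 ]
conf 0.94 [ 14. 234.] wrist [0.8761 0.4757 0.2026 0.2317] 
{'turn': np.float64(0.2), 'shift': [-2.2, 5.7, 120.3], 'tcp': [0.4277, -0.2756, 0.2463], 'ty': np.float64(-103.3)}
```

```bash
python3 -m crank '[[[-3,5,25],0,36],[[0,0,35],0,36],[[0,0,35],0,36],[[0,0,25],0,36],[[0,0,0],0,36]]' 50
python3 -m crank '[[[0,0,0],0,36],[[0,0,0],0,0],[[0,0,0],0,0],[[0,0,0],0,0],[[0,0,0],0,0]]'
python3 -c "
from h import *
print(gorack(.437,-.2833,-.237,.126))"
python3 -m crank '[[[0,0,-10],0,0],[[0,0,-30],0,0],[[0,0,-40],0,0],[[0,0,-40],0,0],[[0,0,0],0,0]]'
python3 -c "
from h import *
print(gomx(-13.5,0,.25))"
```

```text
t: 21.65
tool_pos: [0.4205, -0.2789, 0.1227]
eef_rot: [-0.002, 0.993, -0.116, -0.003]
ft_force: [-0.0, 0.9, 0.2]
width: 0.0364
gripper_force: 0.0
t: 22.15
tool_pos: [0.4241, -0.2818, 0.1276]
eef_rot: [0.001, 0.993, -0.117, 0.002]
ft_force: [-0.7, 1.0, 6.1]
width: 0.011
gripper_force: 54.6
{'turn': np.float64(0.1), 'shift': [-1.1, -1.5, 1.6], 'tcp': [0.4241, -0.2818, 0.1276], 'ty': np.float64(-103.5)}
t: 22.65
tool_pos: [0.4258, -0.2831, 0.252]
eef_rot: [0.003, 0.993, -0.117, 0.006]
ft_force: [1.4, -1.0, -1.2]
width: 0.0113
gripper_force: 53.5
{'turn': np.float64(-19.7), 'shift': [90.0, -352.5, 0.1], 'tcp': [0.4258, -0.2831, 0.252], 'ty': np.float64(-103.5)}
```

```bash
python3 -m crank '[[[0,0,0],-8.5,0],[[0,0,0],-8.2,0],[[0,0,0],-3,0],[[11,-42,0],0,0],[[11,-44,0],0,0]]'
python3 -m crank '[[[11,-44,0],0,0],[[11,-44,0],0,0],[[11,-44,0],0,0],[[11,-44,0],0,0],[[11,-44,0],0,0]]'
python3 -m crank '[[[12,-44,0],0,0],[[0,0,0],0,0],[[0,0,0],0,0],[[0,0,0],0,0],[[0,0,0],0,0]]'
python3 -c "
from h import *
print(gomx(-13.2,0,.1976))"
```

```text
t: 23.15
tool_pos: [0.4338, -0.1938, 0.2445]
eef_rot: [-0.0, 0.999, 0.052, -0.001]
ft_force: [1.4, 1.2, -3.0]
width: 0.0113
gripper_force: 53.3
t: 23.65
tool_pos: [0.4647, 0.0328, 0.2446]
eef_rot: [0.0, 0.999, 0.054, -0.001]
ft_force: [0.3, 0.0, -2.0]
width: 0.0114
gripper_force: 53.3
t: 24.15
tool_pos: [0.4726, 0.0745, 0.2449]
eef_rot: [0.0, 0.999, 0.053, -0.001]
ft_force: [0.1, -0.2, -2.4]
width: 0.0113
gripper_force: 53.4
{'turn': np.float64(-0.2), 'shift': [5.2, -2.1, 47.3], 'tcp': [0.4726, 0.0745, 0.2449], 'ty': np.float64(-83.9)}
```

```bash
python3 -m crank '[[[5,-2,15],0,0],[[0,0,15],0,0],[[0,0,14],0,0],[[0,0,0],0,0],[[0,0,0],0,0]]'
python3 -m crank '[[[0,0,0],0,0],[[0,0,0],0,0],[[0,0,0],0,0],[[0,0,0],0,0],[[0,0,0],0,0]]'
python3 -c "
from h import *
print(gomx(-13.2,0,.1676))"
```

```text
t: 24.65
tool_pos: [0.4776, 0.0783, 0.2012]
eef_rot: [0.0, 0.999, 0.054, -0.001]
ft_force: [0.2, 0.5, -2.1]
width: 0.0112
gripper_force: 53.2
t: 25.15
tool_pos: [0.478, 0.079, 0.2018]
eef_rot: [0.0, 0.999, 0.054, 0.0]
ft_force: [0.3, -0.7, -2.5]
width: 0.0111
gripper_force: 53.2
{'turn': np.float64(0.0), 'shift': [-0.7, 1.9, 34.2], 'tcp': [0.478, 0.079, 0.2018], 'ty': np.float64(-83.8)}
```

```bash
python3 -m crank '[[[-0.7,2,8],0,0],[[0,0,8],0,0],[[0,0,2],0,0],[[0,0,0],0,0],[[0,0,0],0,0]]'
python3 -m crank '[[[0,0,3],0,0],[[0,0,3],0,0],[[0,0,3],0,0],[[0,0,0],0,0],[[0,0,0],0,0]]'
python3 -c "
from h import *
print(gomx(-13.2,0,.1676))"
```

```text
t: 25.65
tool_pos: [0.4774, 0.0771, 0.1834]
eef_rot: [-0.0, 0.999, 0.054, -0.0]
ft_force: [0.7, 1.0, -2.3]
width: 0.0115
gripper_force: 53.3
t: 26.15
tool_pos: [0.4773, 0.0769, 0.1744]
eef_rot: [-0.0, 0.999, 0.054, -0.0]
ft_force: [0.1, 0.6, -2.3]
width: 0.0107
gripper_force: 53.3
{'turn': np.float64(0.0), 'shift': [0.2, -0.1, 6.8], 'tcp': [0.4773, 0.0769, 0.1744], 'ty': np.float64(-83.8)}
```

```bash
python3 -m crank '[[[0,0,3],0,0],[[0,0,3],0,0],[[0,0,0.5],0,0],[[0,0,0],0,0],[[0,0,0],0,0]]'
python3 -m crank '[[[0,0,0],0,32],[[0,0,0],0,32],[[0,0,0],0,32],[[0,0,-20],0,32],[[0,0,-40],0,32]]'
python3 -m crank '[[[0,0,-40],0,32],[[0,0,-20],0,32],[[0,0,0],0,32],[[0,0,0],0,32],[[0,0,0],0,32]]'
cat > lanes.py <<'E'
from h import *
c=Cam("wrist"); c.shot()
L=[place(np.array([[0,y,40]])/1000,*M)[0] for y in(-48,0,48)]
for d in trace("wrist","rack0"):
    if d["confidence"]<.3: continue
    g=c.at(d["point"],.08); i=int(np.argmin([np.hypot(*(g-p)[:2]) for p in L])); p=L[i]
    if np.hypot(*(g-p)[:2])<.05: f=fit([(c,d["region"])],RACK,p[0],p[1],[M[2]],.04); print("lane",i,d["confidence"],f,place(np.array([[f[1]-M[0],f[2]-M[1],0]]),0,0,-M[2])*1000)
E
python3 lanes.py; python3 -c "
from h import *
print(gorack(.5157,-.4047,-.043,.126))"
```

```text
t: 26.65
tool_pos: [0.4774, 0.0769, 0.168]
eef_rot: [-0.0, 0.999, 0.054, -0.0]
ft_force: [0.0, 0.1, -2.2]
width: 0.0109
gripper_force: 53.4
t: 27.15
tool_pos: [0.475, 0.0763, 0.2259]
eef_rot: [0.0, 0.999, 0.054, -0.004]
ft_force: [1.0, -0.3, 0.0]
width: 0.0323
gripper_force: 0.0
t: 27.65
tool_pos: [0.4763, 0.0766, 0.2865]
eef_rot: [0.0, 0.999, 0.054, -0.002]
ft_force: [-0.8, 0.7, -1.2]
width: 0.0318
gripper_force: 0.0
lane 1 0.87 [0.9562 0.4909 0.0795 0.1185] [[0.4134 0.9565 0.    ]]
lane 2 0.7 [0.9232 0.4847 0.1271 0.1056] [[-0.6094 48.965   0.    ]]
{'turn': np.float64(8.7), 'shift': [46.5, 479.2, 160.3], 'tcp': [0.4764, 0.0767, 0.2863], 'ty': np.float64(-83.8)}
```

```bash
python3 -m crank '[[[0,0,0],4.4,40],[[0,0,0],4.3,40],[[4,44,0],0,40],[[4,44,0],0,40],[[4,44,0],0,40]]'
python3 -m crank '[[[4,44,0],0,40],[[4,44,0],0,40],[[4,44,0],0,40],[[4,44,0],0,40],[[4,44,0],0,40]]'
python3 -m crank '[[[4,44,10],0,40],[[5,42,20],0,40],[[4,41,15],0,40],[[0,0,0],0,40],[[0,0,0],0,40]]'
python3 racks.py; python3 -c "
from h import *
print(gorack(.5157,-.4047,-.043,.126))"
```

```text
t: 28.25
tool_pos: [0.4831, -0.0565, 0.2869]
eef_rot: [-0.0, 1.0, -0.021, -0.001]
ft_force: [-0.2, 0.2, -0.8]
width: 0.0399
gripper_force: 0.0
t: 28.75
tool_pos: [0.4935, -0.2776, 0.2865]
eef_rot: [-0.001, 1.0, -0.021, -0.001]
ft_force: [0.8, 0.6, 0.7]
width: 0.04
gripper_force: 0.0
t: 29.25
tool_pos: [0.5002, -0.4043, 0.2403]
eef_rot: [-0.001, 1.0, -0.023, -0.002]
ft_force: [0.1, 0.8, -0.1]
width: 0.0397
gripper_force: 0.0
[ 0.5706 -0.4069  0.3092] [ 0.5024 -0.4017  0.2424]
conf 0.79 [  3. 236.] wrist [ 0.7599  0.4248  0.1968 -1.2634] 
conf 0.65 [324. 172.] wrist [ 0.9508  0.5167 -0.4051 -0.0424] top [ 0.9117  0.5164 -0.4046 -0.048 ]
{'turn': np.float64(0.2), 'shift': [-1.2, 2.9, 117.5], 'tcp': [0.5029, -0.4013, 0.2435], 'ty': np.float64(-92.3)}
```

```bash
python3 -m crank '[[[-1,2,25],0,36],[[0,0,35],0,36],[[0,0,35],0,36],[[0,0,22],0,36],[[0,0,0],0,36]]' 50
python3 -m crank '[[[0,0,0],0,36],[[0,0,0],0,0],[[0,0,0],0,0],[[0,0,0],0,0],[[0,0,0],0,0]]'
python3 -c "
from h import *
print(gorack(.5162,-.4049,-.045,.126))"
python3 -m crank '[[[0,0,-10],0,0],[[0,0,-30],0,0],[[0,0,-40],0,0],[[0,0,-40],0,0],[[0,0,0],0,0]]'
python3 -c "
from h import *
print(gomx(-13.5,-48,.25))"
```

```text
t: 29.95
tool_pos: [0.499, -0.4021, 0.1227]
eef_rot: [-0.003, 1.0, -0.02, -0.003]
ft_force: [-0.8, -0.3, 1.0]
width: 0.0363
gripper_force: 0.0
t: 30.45
tool_pos: [0.5022, -0.4061, 0.1287]
eef_rot: [0.001, 1.0, -0.021, 0.002]
ft_force: [-0.1, 1.2, 6.0]
width: 0.0114
gripper_force: 52.9
{'turn': np.float64(0.1), 'shift': [-0.1, -1.9, 2.6], 'tcp': [0.5022, -0.4061, 0.1287], 'ty': np.float64(-92.5)}
t: 30.95
tool_pos: [0.5037, -0.4081, 0.2538]
eef_rot: [0.004, 1.0, -0.022, 0.006]
ft_force: [1.8, -0.5, -1.7]
width: 0.0115
gripper_force: 51.9
{'turn': np.float64(-8.7), 'shift': [26.0, -437.1, -0.1], 'tcp': [0.5037, -0.4081, 0.2538], 'ty': np.float64(-92.5)}
```

```bash
python3 -m crank '[[[0,0,0],-4.4,0],[[0,0,0],-4.3,0],[[2,-42,0],0,0],[[3,-44,0],0,0],[[3,-44,0],0,0]]'
python3 -m crank '[[[2,-44,0],0,0],[[3,-44,0],0,0],[[3,-44,0],0,0],[[3,-44,0],0,0],[[2,-44,0],0,0]]'
python3 -m crank '[[[3,-44,0],0,0],[[3,-42,15],0,0],[[0,0,15],0,0],[[0,0,10],0,0],[[0,0,0],0,0]]'
python3 -m crank '[[[0,0,0],0,0],[[0,0,0],0,0],[[0,0,0],0,0],[[0,0,0],0,0],[[0,0,0],0,0]]'
python3 -c "
from h import *
print(gomx(-14,-48,.1687))"
```

```text
t: 31.45
tool_pos: [0.4931, -0.2741, 0.2448]
eef_rot: [-0.001, 0.999, 0.053, -0.001]
ft_force: [1.6, 0.6, -2.3]
width: 0.0112
gripper_force: 51.7
t: 31.95
tool_pos: [0.4821, -0.0538, 0.2453]
eef_rot: [0.0, 0.999, 0.054, -0.001]
ft_force: [1.3, 0.3, -2.5]
width: 0.0111
gripper_force: 51.7
t: 32.45
tool_pos: [0.4781, 0.0295, 0.2038]
eef_rot: [0.0, 0.999, 0.054, -0.003]
ft_force: [-0.4, -0.0, -2.6]
width: 0.0114
gripper_force: 51.7
t: 32.95
tool_pos: [0.4804, 0.0306, 0.2065]
eef_rot: [0.0, 0.999, 0.054, 0.0]
ft_force: [0.2, 0.4, -1.3]
width: 0.0114
gripper_force: 51.7
{'turn': np.float64(-0.0), 'shift': [1.2, 1.5, 37.8], 'tcp': [0.4804, 0.0306, 0.2065], 'ty': np.float64(-83.8)}
```

```bash
python3 -m crank '[[[1,1.5,8],0,0],[[0,0,8],0,0],[[0,0,5],0,0],[[0,0,0],0,0],[[0,0,0],0,0]]'
python3 -m crank '[[[0,0,3],0,0],[[0,0,3],0,0],[[0,0,3],0,0],[[0,0,0],0,0],[[0,0,0],0,0]]'
python3 -c "
from h import *
print(gomx(-14,-48,.1687))"
```

```text
t: 33.45
tool_pos: [0.4811, 0.0295, 0.1846]
eef_rot: [-0.0, 0.999, 0.054, -0.0]
ft_force: [-0.7, -0.6, -1.4]
width: 0.0115
gripper_force: 51.8
t: 33.95
tool_pos: [0.4813, 0.0295, 0.176]
eef_rot: [-0.0, 0.999, 0.054, -0.0]
ft_force: [-0.6, 0.7, -2.4]
width: 0.0111
gripper_force: 51.8
{'turn': np.float64(0.0), 'shift': [0.6, 0.3, 7.3], 'tcp': [0.4813, 0.0295, 0.176], 'ty': np.float64(-83.8)}
```

```bash
python3 -m crank '[[[0.5,0,3],0,0],[[0,0,3],0,0],[[0,0,0.5],0,0],[[0,0,0],0,0],[[0,0,0],0,0]]'
python3 -m crank '[[[0,0,0],0,32],[[0,0,0],0,32],[[0,0,0],0,32],[[0,0,-20],0,32],[[0,0,-40],0,32]]'
python3 -m crank '[[[0,0,-40],0,32],[[0,0,-20],0,32],[[0,0,0],0,32],[[0,0,0],0,32],[[0,0,0],0,32]]'
python3 lanes.py; python3 -c "
from h import *
print(gomx(38,240,.154))
cv2.imwrite('pics/i.png',Cam('wrist').shot()[:,:,::-1])"
```

```text
t: 34.45
tool_pos: [0.4818, 0.0295, 0.1696]
eef_rot: [-0.0, 0.999, 0.054, -0.0]
ft_force: [-0.7, -1.2, -2.6]
width: 0.0113
gripper_force: 51.8
t: 34.95
tool_pos: [0.4793, 0.0292, 0.2275]
eef_rot: [-0.0, 0.999, 0.054, -0.004]
ft_force: [0.5, -0.3, -0.4]
width: 0.0318
gripper_force: 0.0
t: 35.45
tool_pos: [0.4808, 0.0293, 0.288]
eef_rot: [-0.0, 0.999, 0.054, -0.002]
ft_force: [-0.3, 1.5, 0.3]
width: 0.0322
gripper_force: 0.0
lane 0 0.94 [0.9502 0.4952 0.0322 0.1163] [[ -0.3991 -46.5168   0.    ]]
lane 2 0.62 [0.9225 0.4848 0.1268 0.1136] [[-0.5526 48.6554  0.    ]]
{'turn': np.float64(0.0), 'shift': [53.7, -287.7, 133.7], 'tcp': [0.4807, 0.0293, 0.2878], 'ty': np.float64(-83.8)}
```

View pics/i.png

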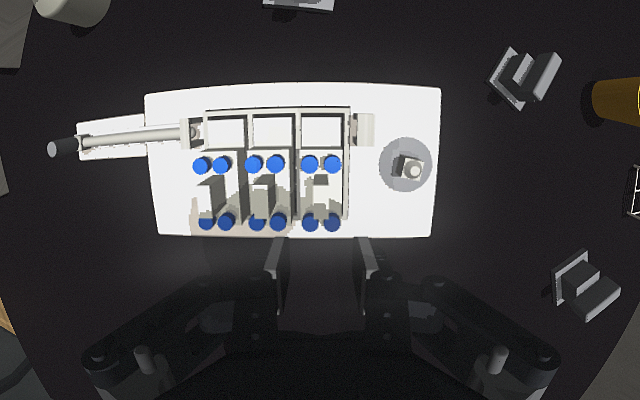

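```bash
python3 -m crank '[[[8,-40,0],0,50],[[8,-41,0],0,50],[[8,-41,0],0,50],[[8,-41,0],0,50],[[8,-41,0],0,50]]' 60
python3 -m crank '[[[7,-41,0],0,50],[[7,-41,0],0,50],[[0,0,20],0,50],[[0,0,20],0,50],[[0,0,0],0,50]]'
python3 -m crank '[[[0,0,0],0,50],[[0,0,0],0,50],[[0,0,0],0,50],[[0,0,0],0,50],[[0,0,0],0,50]]'
python3 -c "
from h import *
print(gomx(38,239.5,.154))"
```

```text
t: 36.1
tool_pos: [0.4991, 0.2379, 0.2886]
eef_rot: [0.0, 0.999, 0.054, -0.001]
ft_force: [0.5, 0.3, -0.0]
width: 0.0502
gripper_force: 0.0
t: 36.6
tool_pos: [0.5023, 0.3184, 0.2451]
eef_rot: [0.002, 0.998, 0.055, -0.004]
ft_force: [-0.7, -1.9, -0.2]
width: 0.0503
gripper_force: 0.0
t: 37.1
tool_pos: [0.5048, 0.3197, 0.2503]
eef_rot: [-0.0, 0.999, 0.054, 0.001]
ft_force: [-0.0, -0.4, 0.5]
width: 0.0501
gripper_force: 0.0
{'turn': np.float64(0.0), 'shift': [-2.3, -1.2, 96.3], 'tcp': [0.5048, 0.3197, 0.2503], 'ty': np.float64(-83.8)}
```

```bash
python3 -m crank '[[[-2,-1,30],0,50],[[0,0,35],0,50],[[0,0,30],0,50],[[0,0,0],0,50],[[0,0,0],0,0]]' 60
python3 -m crank '[[[0,0,0],0,0],[[0,0,0],0,0],[[0,0,0],0,0],[[0,0,0],0,0],[[0,0,0],0,0]]'
python3 -m crank '[[[0,10,0],0,0],[[0,15,0],0,0],[[0,15,0],0,0],[[0,15,0],0,0],[[0,15,0],0,0]]'
python3 -m crank '[[[0,15,0],0,0],[[0,15,0],0,0],[[0,15,0],0,0],[[0,15,0],0,0],[[0,10,0],0,0]]'
python3 -m crank '[[[0,10,0],0,0],[[0,5,0],0,0],[[0,0,0],0,0],[[0,0,0],0,0],[[0,0,0],0,0]]'
python3 -c "
from h import *
print(gomx(38,80,.154))"
```

```text
t: 37.6
tool_pos: [0.5023, 0.3205, 0.1548]
eef_rot: [0.0, 0.999, 0.054, -0.0]
ft_force: [0.9, 0.5, 0.8]
width: 0.0367
gripper_force: 0.0
t: 38.1
tool_pos: [0.5037, 0.3203, 0.157]
eef_rot: [0.0, 0.999, 0.054, 0.002]
ft_force: [-0.8, -3.9, 5.6]
width: 0.0165
gripper_force: 58.8
t: 38.6
tool_pos: [0.5109, 0.2525, 0.157]
eef_rot: [-0.002, 0.998, 0.055, 0.002]
ft_force: [-1.4, 3.8, 7.5]
width: 0.0163
gripper_force: 60.2
t: 39.1
tool_pos: [0.5186, 0.1817, 0.157]
eef_rot: [-0.001, 0.999, 0.054, 0.002]
ft_force: [-2.5, 3.8, 8.3]
width: 0.0163
gripper_force: 60.4
t: 39.6
tool_pos: [0.5204, 0.1658, 0.157]
eef_rot: [0.0, 0.999, 0.054, 0.001]
ft_force: [-1.6, -0.2, 11.3]
width: 0.0161
gripper_force: 60.5
{'turn': np.float64(-0.0), 'shift': [-1.1, 3.6, 3.0], 'tcp': [0.5204, 0.1658, 0.157], 'ty': np.float64(-83.8)}
```

```bash
python3 -m crank '[[[0,4,0],0,0],[[0,0,0],0,0],[[0,0,0],0,0],[[0,0,0],0,0],[[0,0,0],0,0]]'
python3 -m crank '[[[0,4,0],0,0],[[0,0,0],0,0],[[0,0,0],0,0],[[0,0,0],0,0],[[0,0,0],0,0]]'
python3 -m crank '[[[0,4,0],0,0],[[0,0,0],0,0],[[0,0,0],0,0],[[0,0,0],0,0],[[0,0,0],0,0]]'
python3 -c "
from h import *
print(gomx(38,80,.154))"
```

```text
t: 40.1
tool_pos: [0.5207, 0.1626, 0.157]
eef_rot: [-0.0, 0.999, 0.054, 0.002]
ft_force: [-2.2, 1.5, 10.2]
width: 0.0164
gripper_force: 60.5
t: 40.6
tool_pos: [0.5208, 0.1609, 0.157]
eef_rot: [-0.002, 0.998, 0.055, 0.002]
ft_force: [-2.4, 4.0, 8.4]
width: 0.016
gripper_force: 60.3
t: 41.1
tool_pos: [0.5208, 0.1606, 0.157]
eef_rot: [-0.005, 0.998, 0.056, 0.002]
ft_force: [-1.3, 10.1, 5.8]
width: 0.0163
gripper_force: 60.3
{'turn': np.float64(0.2), 'shift': [-0.9, -1.7, 3.0], 'tcp': [0.5208, 0.1606, 0.157], 'ty': np.float64(-83.6)}
```

```bash
python3 -m crank '[[[0,-7,0],0,0],[[0,0,0],0,40],[[0,0,0],0,44],[[0,0,0],0,44],[[0,0,-30],0,44]]'
python3 -m crank '[[[0,0,-45],0,44],[[0,0,-45],0,44],[[0,0,-40],0,44],[[0,44,-15],0,60],[[0,44,0],0,60]]'
python3 -m crank '[[[0,44,0],0,60],[[0,44,0],0,60],[[0,44,0],0,60],[[0,44,0],0,60],[[0,44,0],0,60]]'
python3 -m crank '[[[0,44,0],0,60],[[0,0,0],0,60],[[0,0,0],0,60],[[0,0,0],0,60],[[0,0,0],0,60]]'
cat > knob.py <<'E'
from h import *
c=Cam("wrist"); c.shot(); t=Cam("top"); t.shot(); print(pose()[:3,3])
for cam in(c,t):
  for d in trace(cam.n,"knob"):
    if d["confidence"]<.3: continue
    g=cam.at(d["point"],.04); print(cam.n,d["confidence"],np.round(d["point"]),d["region"].sum(),fit([(cam,d["region"])],KNOB,g[0],g[1],[-.5,1.],0,1))
E
python3 knob.py; python3 -c "
from h import *
cv2.imwrite('pics/j.png',Cam('wrist').shot()[:,:,::-1])"
```

```text
t: 41.6
tool_pos: [0.5163, 0.1587, 0.1804]
eef_rot: [0.001, 0.999, 0.054, -0.005]
ft_force: [0.3, -0.0, 0.3]
width: 0.0441
gripper_force: 0.0
t: 42.1
tool_pos: [0.5307, 0.0747, 0.3334]
eef_rot: [-0.0, 0.998, 0.056, 0.004]
ft_force: [0.8, -0.5, -0.0]
width: 0.0601
gripper_force: 0.0
t: 42.6
tool_pos: [0.5523, -0.1474, 0.3289]
eef_rot: [0.0, 0.999, 0.054, -0.001]
ft_force: [0.5, -0.5, -0.4]
width: 0.06
gripper_force: 0.0
t: 43.1
tool_pos: [0.558, -0.1863, 0.3294]
eef_rot: [-0.0, 0.998, 0.056, -0.0]
ft_force: [-0.2, -0.2, 0.7]
width: 0.0599
gripper_force: 0.0
[ 0.5581 -0.1866  0.3296]
wrist 0.95 [446. 340.] 427 [ 0.5454  0.273  -0.439   1.5417  0.4731]
wrist 0.89 [132.  40.] 4417 [ 0.9669  0.7081  0.0759 -0.0382  1.2874]
wrist 0.7 [342. 109.] 2557 [ 0.9606  0.634  -0.2006 -0.4641  1.004 ]
top 0.72 [383. 173.] 337 [ 0.7805  0.6481 -0.198   1.2257  0.7394]
top 0.58 [280. 154.] 978 [ 0.9594  0.7073  0.0744 -0.025   1.3052]
```

View pics/j.png

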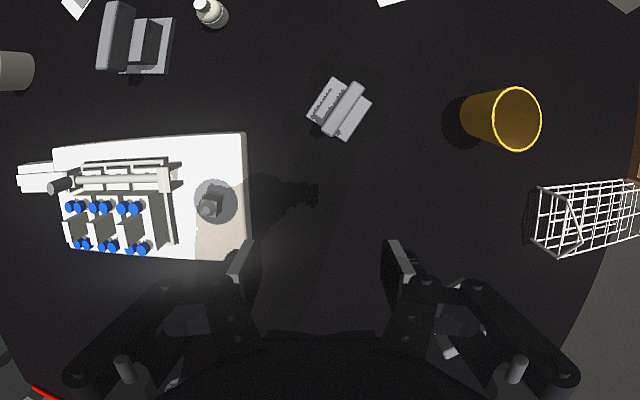

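```bash
python3 -c "
from h import *
print(gomx(-75,-137,.23))"
```

```text
{'turn': np.float64(0.1), 'shift': [-113.2, -134.8, 99.7], 'tcp': [0.5581, -0.1876, 0.3297], 'ty': np.float64(-83.7)}
```

```bash
python3 -m crank '[[[-28,-34,20],0,60],[[-28,-34,20],0,60],[[-28,-34,30],0,60],[[-28,-33,30],0,60],[[0,0,0],0,60]]'
python3 -m crank '[[[0,0,0],0,60],[[0,0,0],0,60],[[0,0,0],0,60],[[0,0,0],0,60],[[0,0,0],0,60]]'
python3 -c "
from h import *
print(gomx(-75,-137,.23))
c=Cam('wrist'); im=c.shot(); np.savez('pics/sp.npz',im=im,T=c.T)
u=c.proj(np.r_[mx(0,-137),.057])[0]; print(u, c.T[:3,3])
x,y=np.round(u).astype(int); cv2.imwrite('pics/k.png',cv2.resize(im[max(y-70,0):y+70,x-90:x+90],None,fx=4,fy=4,interpolation=cv2.INTER_CUBIC)[:,:,::-1]); print(x-90,max(y-70,0))"
```

```text
t: 43.85
tool_pos: [0.4239, -0.0653, 0.2256]
eef_rot: [-0.002, 0.998, 0.058, -0.011]
ft_force: [-0.9, -0.1, -1.3]
width: 0.0602
gripper_force: 0.0
t: 44.35
tool_pos: [0.4367, -0.0704, 0.2338]
eef_rot: [0.0, 0.999, 0.054, 0.001]
ft_force: [0.4, -1.2, -0.7]
width: 0.0602
gripper_force: 0.0
{'turn': np.float64(-0.0), 'shift': [-5.3, -5.2, 3.7], 'tcp': [0.4367, -0.0704, 0.2338], 'ty': np.float64(-83.8)}
[314.9223 112.5332] [ 0.5063 -0.0621  0.3031]
225 43
```

View pics/k.png

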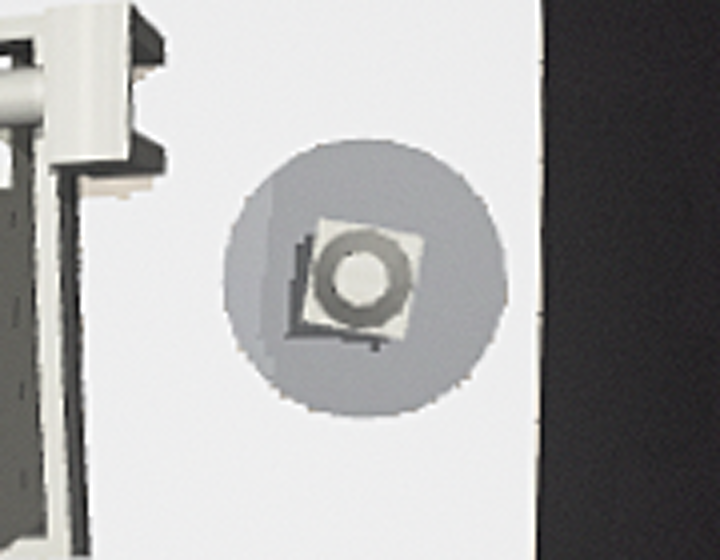

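Run:
```python
from h import *
c=Cam("wrist"); c.T=np.load("pics/sp.npz")["T"]
f=lambda u,v:((u+.5)/4-.5+225,(v+.5)/4-.5+43)
P=np.array([c.at(f(*q),.066)[:2] for q in((320,218),(424,238),(405,341),(305,325))]); print(P, P.mean(0), np.linalg.norm(np.roll(P,-1,0)-P,axis=1))
e=np.roll(P,-1,0)-P; a=np.degrees(np.arctan2(e[:,1],e[:,0])); print(a%90-np.degrees(M[2]))
print("disc",c.at(f(365,278),.04),"cone top",c.at(f(361,278),.074), "model",mx(0,-137))
```

```text
[[ 0.5164 -0.0489]
 [ 0.5147 -0.0688]
 [ 0.4946 -0.0674]
 [ 0.4957 -0.0482]] [ 0.5054 -0.0583] [0.02   0.0201 0.0193 0.0207]
[78.7894 79.7849 80.5927 81.7855]
disc [ 0.5058 -0.0582  0.04  ] cone top [ 0.5058 -0.0579  0.074 ] model [ 0.5054 -0.0577]
```

```bash
python3 -c "
from h import *
print(goto(.634,-.2006,.23,-.464-np.pi/2),robot.state()['qpos'])"
```

```text
{'turn': np.float64(32.8), 'shift': [235.1, 28.0, 3.8], 'tcp': [0.4364, -0.0703, 0.2335], 'ty': np.float64(-83.8)} [ 0.5138  0.0992 -0.4631  2.1265  0.0553  0.9256 -1.4432]
```

```bash
python3 -m crank '[[[0,0,0],8.5,45],[[0,0,0],8.5,45],[[0,0,0],8.5,45],[[0,0,0],7.3,45],[[40,5,0],0,45]]' 40
python3 -m crank '[[[45,5,0],0,45],[[45,6,0],0,45],[[45,6,0],0,45],[[40,6,0],0,45],[[0,0,0],0,45]]'
python3 -m crank '[[[0,0,0],0,45],[[0,0,0],0,45],[[0,0,0],0,45],[[0,0,0],0,45],[[0,0,0],0,45]]'
python3 knob.py; python3 -c "
from h import *
print(goto(.634,-.2006,.122,-.464-np.pi/2),robot.state()['qpos'])
cv2.imwrite('pics/l.png',Cam('wrist').shot()[:,:,::-1])"
```

```text
t: 44.9
tool_pos: [0.4652, -0.0896, 0.2316]
eef_rot: [0.001, 0.974, -0.229, -0.003]
ft_force: [0.5, -0.0, 0.2]
width: 0.0449
gripper_force: 0.0
t: 45.4
tool_pos: [0.6186, -0.1963, 0.2323]
eef_rot: [0.001, 0.973, -0.233, 0.002]
ft_force: [-0.6, -0.1, 0.3]
width: 0.0447
gripper_force: 0.0
t: 45.9
tool_pos: [0.6149, -0.1905, 0.2334]
eef_rot: [0.0, 0.973, -0.229, 0.0]
ft_force: [-0.2, 0.1, 0.8]
width: 0.0449
gripper_force: 0.0
[ 0.615  -0.1908  0.2333]
wrist 0.96 [565. 289.] 4747 [ 0.9713  0.3547 -0.4212 -1.0069  1.3053]
wrist 0.93 [ 78. 224.] 6162 [ 0.9665  0.708   0.0765 -0.0312  1.3003]
wrist 0.81 [324. 166.] 4459 [ 0.9676  0.6344 -0.2007 -0.4735  0.9994]
top 0.97 [383. 180.] 410 [ 0.8423  0.6292 -0.1962  1.2447  0.847 ]
top 0.77 [281. 151.] 932 [ 0.9416  0.7086  0.0749 -0.0497  1.2799]
{'turn': np.float64(0.0), 'shift': [21.2, 0.1, 111.1], 'tcp': [0.6151, -0.191, 0.2331], 'ty': np.float64(-116.6)} [ 0.498   0.4631 -0.3356  1.6597  0.1708  1.0475 -1.9248]
```

View pics/l.png

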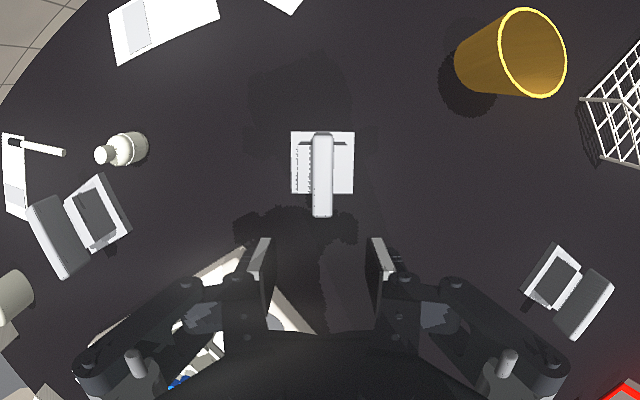

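```bash
python3 -m crank '[[[11,0,20],0.5,45],[[11,0,30],0,45],[[0,0,30],0,45],[[0,0,28],0,45],[[0,0,0],0,45]]' 60
python3 -m crank '[[[0,0,0],0,45],[[0,0,0],0,45],[[0,0,0],0,45],[[0,0,0],0,45],[[0,0,0],0,45]]'
python3 -c "
from h import *
print(goto(.6344,-.2007,.122,-.4735-np.pi/2))"
```

```text
t: 46.65
tool_pos: [0.6312, -0.2002, 0.1197]
eef_rot: [-0.0, 0.972, -0.234, -0.005]
ft_force: [-0.8, 1.0, 0.3]
width: 0.045
gripper_force: 0.0
t: 47.15
tool_pos: [0.6354, -0.2012, 0.1261]
eef_rot: [0.0, 0.972, -0.234, 0.001]
ft_force: [0.3, -0.3, -0.1]
width: 0.045
gripper_force: 0.0
{'turn': np.float64(0.1), 'shift': [-1.1, 0.0, 4.1], 'tcp': [0.6354, -0.2012, 0.1261], 'ty': np.float64(-117.1)}
```

```bash
python3 -m crank '[[[-1,0,3],0,45],[[0,0,0],0,45],[[0,0,0],0,0],[[0,0,0],0,0],[[0,0,0],0,0]]' 60
python3 -m crank '[[[0,0,0],0,0],[[0,0,0],0,0],[[0,0,0],0,0],[[0,0,0],0,0],[[0,0,0],0,0]]'
python3 -c "
from h import *
print(goto(.6344,-.2007,.122,-.4735-np.pi/2))"
python3 -m crank '[[[0,0,-10],0,0],[[0,0,-30],0,0],[[0,0,-30],0,0],[[0,0,-30],0,0],[[0,0,0],0,0]]'
python3 -c "
from h import *
g=goto(.5054,-.0577-.075,.22,-.063); print(g, robot.state()['qpos'])"
```

```text
t: 47.65
tool_pos: [0.6339, -0.2006, 0.1218]
eef_rot: [0.0, 0.972, -0.234, -0.0]
ft_force: [-0.2, 0.6, -1.0]
width: 0.0149
gripper_force: 61.5
t: 48.15
tool_pos: [0.6339, -0.2005, 0.1218]
eef_rot: [-0.0, 0.972, -0.234, -0.0]
ft_force: [0.1, -0.5, -0.8]
width: 0.0149
gripper_force: 61.3
{'turn': np.float64(0.1), 'shift': [0.5, -0.0, -0.2], 'tcp': [0.6339, -0.2005, 0.1218], 'ty': np.float64(-117.1)}
t: 48.65
tool_pos: [0.6377, -0.201, 0.2288]
eef_rot: [0.0, 0.972, -0.234, 0.006]
ft_force: [0.9, -0.0, -1.6]
width: 0.015
gripper_force: 61.3
{'turn': np.float64(66.5), 'shift': [-60.1, 136.4, 7.1], 'tcp': [0.6377, -0.201, 0.2288], 'ty': np.float64(-117.1)} [ 0.4914  0.505  -0.328   1.6064  0.1816  1.048  -1.9307]
```

```bash
python3 -m crank '[[[0,0,0],-8.5,0],[[0,0,0],-8.5,0],[[0,0,0],-8.5,0],[[0,0,0],-8.5,0],[[0,0,0],-8.5,0]]'
python3 -m crank '[[[0,0,0],-8.5,0],[[0,0,0],-8.5,0],[[0,0,0],-8.5,0],[[0,0,0],-8.5,0],[[0,0,0],-8.5,0]]'
python3 -m crank '[[[0,0,0],-8.5,0],[[0,0,0],-8.5,0],[[0,0,0],-8.5,0],[[0,0,0],-3,0],[[15,-34,0],0,0]]'
python3 -m crank '[[[15,-34,0],0,0],[[15,-34,0],0,0],[[15,-34,0],0,0],[[0,0,0],0,0],[[0,0,0],0,0]]'
python3 -m crank '[[[0,0,0],0,0],[[0,0,0],0,0],[[0,0,0],0,0],[[0,0,0],0,0],[[0,0,0],0,0]]'
python3 -c "
from h import *
g=goto(.5054,-.0577-.075,.22,-.063); print(g, robot.state()['qpos'])
c=Cam('wrist'); im=c.shot(); np.savez('pics/sp2.npz',im=im,T=c.T)
cv2.imwrite('pics/m.png',im[:,:,::-1])
u=c.proj(np.r_[mx(0,-137),.057])[0]; print(u)"
```

```text
t: 49.15
tool_pos: [0.6334, -0.2004, 0.2211]
eef_rot: [-0.0, 0.991, 0.137, -0.001]
ft_force: [0.3, 0.5, -1.6]
width: 0.0151
gripper_force: 61.2
t: 49.65
tool_pos: [0.6334, -0.2005, 0.2211]
eef_rot: [-0.001, 0.873, 0.487, -0.001]
ft_force: [-0.1, 0.5, -1.8]
width: 0.0149
gripper_force: 61.2
t: 50.15
tool_pos: [0.6032, -0.1863, 0.2213]
eef_rot: [0.001, 0.73, 0.684, 0.002]
ft_force: [-0.1, 0.3, -0.3]
width: 0.0151
gripper_force: 61.3
t: 50.65
tool_pos: [0.5008, -0.132, 0.2215]
eef_rot: [0.0, 0.728, 0.685, -0.001]
ft_force: [0.9, 0.3, -1.3]
width: 0.0151
gripper_force: 61.2
t: 51.15
tool_pos: [0.5023, -0.1323, 0.2219]
eef_rot: [-0.0, 0.729, 0.685, 0.0]
ft_force: [-0.1, 0.6, -0.7]
width: 0.0151
gripper_force: 61.2
{'turn': np.float64(0.0), 'shift': [-0.2, 3.1, 1.9], 'tcp': [0.5023, -0.1323, 0.2219], 'ty': np.float64(-3.6)} [ 0.8966  0.3435 -0.8225  1.9525  0.3029  0.9721 -0.1326]
[318.1308 106.1966]
```

View pics/m.png

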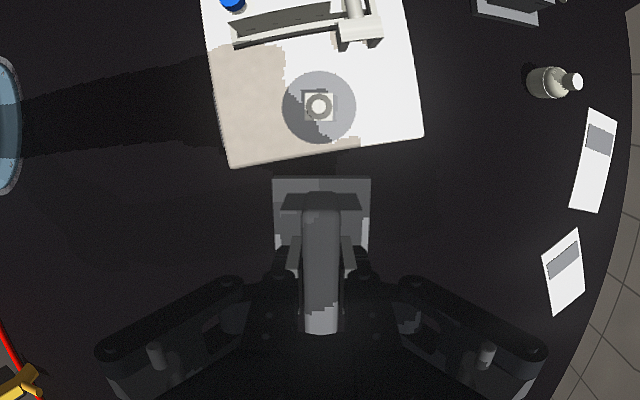

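Run:
```python
from h import *
d=np.load("pics/sp2.npz"); g=cv2.cvtColor(d["im"],cv2.COLOR_RGB2GRAY)
print("     ",list(range(300,338)))
for r in range(86,126): print(r,' '.join(f"{v:3d}" for v in g[r,300:338]))
```

```text
[300, 301, 302, 303, 304, 305, 306, 307, 308, 309, 310, 311, 312, 313, 314, 315, 316, 317, 318, 319, 320, 321, 322, 323, 324, 325, 326, 327, 328, 329, 330, 331, 332, 333, 334, 335, 336, 337]
86 175 175 176 176 178 177 176 178 174 178 175 177 175 179 178 177 179 177 180 179 179 178 182 178 178 179 177 177 177 177 178 179 179 178 180 178 177 179
87 178 177 178 175 179 176 178 177 176 178 179 177 180 178 181 179 182 183 185 185 185 186 186 186 185 182 180 178 179 178 178 181 178 180 178 180 178 180
88 182 182 182 181 182 182 183 184 184 184 181 185 183 186 185 188 163 137 142 143 140 141 143 140 138 145 184 181 179 182 180 178 178 179 177 180 178 181
89 158 153 156 156 155 153 151 153 151 151 151 150 150 148 150 151 128 104 104 107 104 106 107 104 103 121 191 185 182 180 179 180 177 178 179 180 180 181
90 140 110 100 103 104 103 101 103 102 101 104 104 102 105 106 103 107 110 110 112 110 108 110 113 110 115 160 149 175 178 179 178 179 179 182 179 178 180
91 187 135 106 110 111 107 104 101 101 104 100 100 104 103 102 104 104 107 106 109 107 109 104 106 106 105  99  90 165 180 175 177 178
[... 4616 characters left out ...]
 180 176 175 173 171 172 171 171 172 164 162 158 161 164 166 169 168 173 182
122 110 108 109 109 108 109 108 109 111 110 109 108 105 109 106  97 158 184 179 178 179 180 178 178 179 178 176 178 179 178 179 178 182 180 180 179 183 183
123 107 109 110 108 109 110 110 110 109 108 110 111 109 109 108 102 157 186 180 180 178 176 179 179 178 178 178 180 179 177 178 180 179 183 178 180 178 182
124 108 108 110 109 109 109 108 112 108 110 107 108 108 107 111 102 163 192 187 182 176 178 178 179 177 178 180 182 179 179 177 180 180 180 182 178 179 180
125 108 108 110 110 109 110 109 108 109 111 109 111 110 109 111 106 121 123 137 185 181 178 179 177 178 179 179 180 179 179 180 181 179 178 181 179 179 179
```

Run:
```python
from h import *
c=Cam("wrist"); T=c.T=np.load("pics/sp2.npz")["T"]
W=T@np.linalg.inv(np.array(calibration("wrist")["T_tool_cam"]))
p=c.at((318.4,106.4),.066); print(p, W[:3,:3].T@(p-W[:3,3])*1000)
print(goto(.5054,-.0579,.2,-.063))
# knob in hand
c=Cam("wrist"); c.shot(); T=pose(); z=T[2,3]-.1218; yaw=np.arctan2(T[1,0],T[0,0])
for d in trace("wrist","knob"):
    if d["confidence"]<.3: continue
    g=c.at(d["point"],z+.04)
    if np.hypot(*(g-T[:3,3])[:2])<.05:
        f=fit([(c,d["region"])],KNOB,T[0,3],T[1,3],[yaw],z); print(f,"in tool",T[:3,:3].T@(np.array([f[1],f[2],z])-T[:3,3])*1000, f[3]-yaw)
```

```text
[ 0.5057 -0.058   0.066 ] [ 74.2669  -1.3417 155.9369]
{'turn': np.float64(0.0), 'shift': [74.4, -1.5, 21.9], 'tcp': [0.5022, -0.1322, 0.2219], 'ty': np.float64(-3.6)}
[ 0.8109  0.5028 -0.1303  1.5008] in tool [  1.8868   0.5093 121.8005] -0.007712911975978232
```

```bash
python3 -m crank '[[[24,-1.4,0],0,0],[[24,0,5],0,0],[[25.5,0,5],0,0],[[0,0,8],0,0],[[0,0,0],0,0]]' 60
python3 -m crank '[[[0,0,0],0,0],[[0,0,0],0,0],[[0,0,0],0,0],[[0,0,0],0,0],[[0,0,0],0,0]]'
python3 -c "
from h import *
print(goto(.5055,-.0586,.2,-.063))"
```

```text
t: 51.8
tool_pos: [0.5043, -0.0583, 0.203]
eef_rot: [-0.001, 0.728, 0.686, -0.001]
ft_force: [-0.6, -0.2, -1.1]
width: 0.0154
gripper_force: 61.1
t: 52.3
tool_pos: [0.5053, -0.0592, 0.2041]
eef_rot: [0.0, 0.729, 0.684, 0.0]
ft_force: [-0.3, -0.0, -0.8]
width: 0.0147
gripper_force: 61.1
{'turn': np.float64(0.0), 'shift': [0.6, 0.2, 4.1], 'tcp': [0.5053, -0.0592, 0.2041], 'ty': np.float64(-3.6)}
```

```bash
python3 -m crank '[[[0.6,0,4],0,0],[[0,0,4],0,0],[[0,0,4],0,0],[[0,0,0],0,0],[[0,0,0],0,0]]'
python3 -m crank '[[[0,0,2],0,0],[[0,0,2],0,0],[[0,0,2],0,0],[[0,0,2],0,0],[[0,0,0],0,0]]'
python3 -c "
from h import *
print(goto(.5055,-.0583,.1618,-.063))"
```

```text
t: 52.8
tool_pos: [0.5051, -0.0581, 0.1917]
eef_rot: [-0.0, 0.729, 0.685, -0.0]
ft_force: [-0.5, 0.4, -1.4]
width: 0.015
gripper_force: 61.1
t: 53.3
tool_pos: [0.505, -0.0582, 0.1836]
eef_rot: [-0.0, 0.729, 0.685, -0.0]
ft_force: [0.4, -0.1, -1.3]
width: 0.0149
gripper_force: 61.1
{'turn': np.float64(0.0), 'shift': [-0.1, 0.6, 21.8], 'tcp': [0.505, -0.0582, 0.1836], 'ty': np.float64(-3.6)}
```

```bash
python3 -m crank '[[[0,0,3],0,0],[[0,0,3],0,0],[[0,0,3],0,0],[[0,0,3],0,0],[[0,0,0],0,0]]'
python3 -m crank '[[[0,0,3],0,0],[[0,0,3],0,0],[[0,0,3],0,0],[[0,0,1],0,0],[[0,0,0],0,0]]'
python3 -m crank '[[[0,0,2],0,0],[[0,0,0],0,0],[[0,0,0],0,0],[[0,0,0],0,0],[[0,0,0],0,0]]'
python3 -c "
from h import *
print(goto(.5055,-.0583,.1618,-.063))"
```

```text
t: 53.8
tool_pos: [0.5048, -0.0581, 0.1714]
eef_rot: [-0.0, 0.729, 0.685, -0.0]
ft_force: [-0.1, 0.5, -2.1]
width: 0.0153
gripper_force: 61.1
t: 54.3
tool_pos: [0.5052, -0.0581, 0.1618]
eef_rot: [-0.0, 0.729, 0.685, -0.0]
ft_force: [0.2, 0.3, -1.4]
width: 0.0153
gripper_force: 61.2
t: 54.8
tool_pos: [0.5056, -0.058, 0.1615]
eef_rot: [0.0, 0.729, 0.685, -0.001]
ft_force: [-2.5, 0.5, 9.4]
width: 0.0151
gripper_force: 62.7
{'turn': np.float64(0.0), 'shift': [-0.3, -0.1, -0.3], 'tcp': [0.5056, -0.058, 0.1615], 'ty': np.float64(-3.6)}
```

```bash
python3 -m crank '[[[0,0,-0.5],5,0],[[0,0,0],6,0],[[0,0,0],6,0],[[0,0,0],6,0],[[0,0,0],6,0]]' 80
python3 -m crank '[[[0,0,0],6,0],[[0,0,0],6,0],[[0,0,0],6,0],[[0,0,0],6,0],[[0,0,0],4,0]]'
python3 -m crank '[[[0,0,0],2,0],[[0,0,0],0,0],[[0,0,0],0,0],[[0,0,0],0,0],[[0,0,0],0,0]]'
python3 -c "
from h import *
print(goto(.5055,-.0583,.1618,-.063-1.03),robot.state()['ft_torque'],robot.state()['qpos'])"
```

```text
t: 55.3
tool_pos: [0.5053, -0.0585, 0.1616]
eef_rot: [0.001, 0.878, 0.479, -0.001]
ft_force: [-2.4, -0.3, 6.6]
width: 0.0148
gripper_force: 78.1
t: 55.8
tool_pos: [0.5053, -0.0584, 0.1616]
eef_rot: [0.001, 0.967, 0.253, -0.0]
ft_force: [-2.1, -0.9, 6.9]
width: 0.0145
gripper_force: 78.1
t: 56.3
tool_pos: [0.5054, -0.0584, 0.1616]
eef_rot: [0.001, 0.971, 0.237, -0.0]
ft_force: [-1.6, -1.2, 6.3]
width: 0.0146
gripper_force: 78.1
{'turn': np.float64(0.1), 'shift': [0.2, -0.1, -0.2], 'tcp': [0.5054, -0.0584, 0.1616], 'ty': np.float64(-62.6)} [0.1057 0.7387 0.1872] [ 0.555   0.368  -0.5932  2.0228  0.2779  0.8292 -1.2889]
```

```bash
python3 -m crank '[[[0,0,0],3,0],[[0,0,0],0,0],[[0,0,0],0,0],[[0,0,0],0,0],[[0,0,0],0,0]]'
python3 -c "
from h import *
print(goto(.5055,-.0583,.1618,-.063-1.03),robot.state()['ft_torque'])"
python3 -m crank '[[[0,0,0],3,0],[[0,0,0],0,0],[[0,0,0],0,0],[[0,0,0],0,0],[[0,0,0],0,0]]'
python3 -c "
from h import *
print(goto(.5055,-.0583,.1618,-.063-1.03),robot.state()['ft_torque'])"
```

```text
t: 56.8
tool_pos: [0.5054, -0.0584, 0.1616]
eef_rot: [0.0, 0.977, 0.211, -0.0]
ft_force: [-2.5, -1.1, 5.8]
width: 0.015
gripper_force: 78.1
{'turn': np.float64(-3.0), 'shift': [0.2, -0.1, -0.2], 'tcp': [0.5054, -0.0584, 0.1616], 'ty': np.float64(-65.6)} [0.0997 0.6674 0.1363]
t: 57.3
tool_pos: [0.5054, -0.0584, 0.1616]
eef_rot: [0.0, 0.983, 0.186, -0.0]
ft_force: [-2.5, -0.8, 5.7]
width: 0.0149
gripper_force: 78.1
{'turn': np.float64(-6.0), 'shift': [0.1, -0.1, -0.2], 'tcp': [0.5054, -0.0584, 0.1616], 'ty': np.float64(-68.6)} [0.0575 0.685  0.0255]
```

```bash
for i in 1; do python3 -m crank '[[[0,0,0],2,0],[[0,0,0],0,0],[[0,0,0],0,0],[[0,0,0],0,0],[[0,0,0],0,0]]'
python3 -c "
from h import *
print(goto(.5055,-.0583,.1618,-.063-1.03),robot.state()['ft_torque'])"; done
python3 -m crank '[[[0,0,0],2,0],[[0,0,0],0,0],[[0,0,0],0,0],[[0,0,0],0,0],[[0,0,0],0,0]]'
python3 -c "
from h import *
print(goto(.5055,-.0583,.1618,-.063-1.03),robot.state()['ft_torque'])"
```

```text
t: 57.8
tool_pos: [0.5054, -0.0584, 0.1616]
eef_rot: [0.001, 0.986, 0.169, -0.0]
ft_force: [-3.2, -0.5, 6.1]
width: 0.0151
gripper_force: 78.1
{'turn': np.float64(-7.9), 'shift': [0.2, -0.1, -0.2], 'tcp': [0.5054, -0.0584, 0.1616], 'ty': np.float64(-70.6)} [0.0792 0.7012 0.0868]
t: 58.3
tool_pos: [0.5054, -0.0583, 0.1616]
eef_rot: [0.001, 0.988, 0.153, -0.0]
ft_force: [-3.8, -1.7, 6.4]
width: 0.015
gripper_force: 78.2
{'turn': np.float64(-9.8), 'shift': [0.1, 0.0, -0.2], 'tcp': [0.5054, -0.0583, 0.1616], 'ty': np.float64(-72.4)} [0.1196 0.661  0.4299]
```

```bash
python3 -m crank '[[[0,0,0],3,0],[[0,0,0],0,0],[[0,0,0],0,0],[[0,0,0],0,0],[[0,0,0],0,0]]'
python3 -c "
from h import *
print(goto(.5055,-.0583,.1618,-.063-1.03),robot.state()['ft_torque'])"
```

```text
t: 58.8
tool_pos: [0.5054, -0.0582, 0.1617]
eef_rot: [0.001, 0.992, 0.129, -0.0]
ft_force: [-2.0, -2.2, 6.7]
width: 0.0149
gripper_force: 79.0
{'turn': np.float64(-12.6), 'shift': [0.1, 0.1, -0.1], 'tcp': [0.5054, -0.0582, 0.1617], 'ty': np.float64(-75.2)} [-0.0186  0.6863  1.0933]
```

```bash
python3 -m crank '[[[0,0,0],-2,0],[[0,0,0],0,40],[[0,0,0],0,40],[[0,0,0],0,40],[[0,0,0],0,40]]'
python3 -m crank '[[[0,0,-15],0,40],[[0,0,-30],0,40],[[0,0,-30],0,40],[[0,0,-30],0,40],[[0,0,-30],0,40]]'
python3 -m crank '[[[-30,0,-30],0,40],[[-40,0,0],0,40],[[0,0,0],0,40],[[0,0,0],0,40],[[0,0,0],0,40]]'
python3 -m crank '[[[0,0,0],0,40],[[0,0,0],0,40],[[0,0,0],0,40],[[0,0,0],0,40],[[0,0,0],0,40]]'
python3 lanes.py
python3 - <<'E'
from h import *
c=Cam("wrist"); im=c.shot(); cv2.imwrite("pics/n.png",im[:,:,::-1])
print(pose()[:3,3])
for d in trace("wrist","knob"):
    g=c.at(d["point"],.08)
    if d["confidence"]>.3 and np.hypot(*(g[:2]-mx(0,-137)))<.05: f=fit([(c,d["region"])],KNOB,g[0],g[1],[.4,-.3,1.2],.04); print(f, mx(0,-137), M[2]-f[3])
for e in trace("wrist","bolt_handle")[:2]: print(e["confidence"],e["point"],e["region"].sum(),c.at(e["point"],.1),mx(38,80))
E
```

```text
t: 59.3
tool_pos: [0.5053, -0.0581, 0.1604]
eef_rot: [-0.0, 0.99, 0.143, 0.0]
ft_force: [-0.5, 0.3, -0.5]
width: 0.0399
gripper_force: 0.0
t: 59.8
tool_pos: [0.5052, -0.0578, 0.2978]
eef_rot: [0.0, 0.99, 0.143, 0.001]
ft_force: [-0.1, -1.2, -0.5]
width: 0.04
gripper_force: 0.0
t: 60.3
tool_pos: [0.4389, -0.0775, 0.3261]
eef_rot: [0.0, 0.99, 0.143, 0.001]
ft_force: [-0.7, -0.3, 0.2]
width: 0.0401
gripper_force: 0.0
t: 60.8
tool_pos: [0.4382, -0.0779, 0.3253]
eef_rot: [-0.0, 0.99, 0.143, -0.0]
ft_force: [0.7, -0.1, 0.9]
width: 0.0404
gripper_force: 0.0
lane 2 0.9 [0.6471 0.4847 0.128  0.0911] [[-0.4784 49.8192  0.    ]]
lane 0 0.9 [0.8485 0.495  0.0318 0.1165] [[ -0.6401 -46.8665   0.    ]]
[ 0.4381 -0.0779  0.3254]
[ 0.9462  0.5059 -0.0576  0.3399] [ 0.5054 -0.0577] -0.23158802497702768
0.98 [186.7, 60.1] 2029 [0.5233 0.0868 0.1   ] [0.5197 0.1621]
```

View pics/n.png

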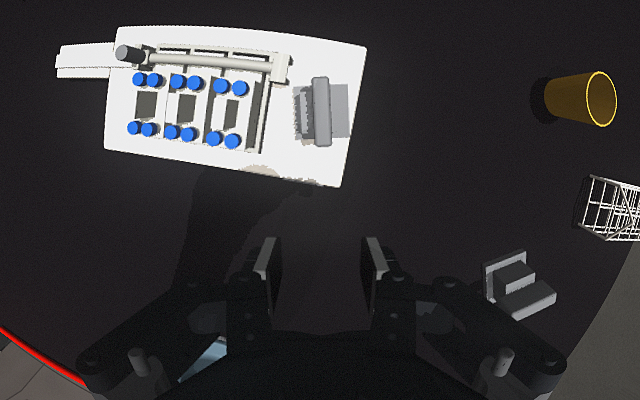

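```bash
python3 -c "
from cell import robot
print(robot.sign_off())"
```

```text
the job is handed in; nothing more can be done
None
```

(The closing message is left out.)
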